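Sort the loose optics into their trays and onto the turntable

TASK

Sort the loose optics on the optical table: stand the two blue rotation mounts in the blue-lined tray and the two white half-wave plate holders in the white-lined tray, one part to a bay, upright and flat on the tray floor, and set the black cube beamsplitter upright in the centre of the aluminium turntable. Set each part down gently, never letting it drop, and leave the chrome post holders undisturbed.

Things in the scene. Friction and masses are not known exactly. Their poses are not given: they have to be found in the camera images.
- mount_brass: Blue anodized rotation mount, 120 g: upright blue disc 44 mm across, 14 mm thick (thin along its own x; centre 34 mm up, top 56 mm up) with a glass optic, on a blue foot; a brass knob 10 mm across on its top (to 62 mm). Foot 34 x 42 mm (x by y), 10 mm high. Origin: centre of underside; z up. Pinch the disc from above across its thickness, about 44 mm up.
- mount_green: Blue anodized rotation mount, 120 g: upright blue disc 44 mm across, 14 mm thick (thin along its own x; centre 34 mm up, top 56 mm up) with a glass optic, on a blue foot; a green knob 10 mm across on its top (to 62 mm). Foot 34 x 42 mm (x by y), 10 mm high. Origin: centre of underside; z up. Pinch the disc from above across its thickness, about 44 mm up.
- holder_green: Glossy white ceramic half-wave plate holder, 100 g: upright square plate 16 mm thick (thin along its own x), 40 mm wide along y, top 54 mm up, a glass disc in its faces, on a white foot; a dot on its top, green. Foot 34 x 42 mm (x by y), 10 mm high. Origin: centre of underside; z up. Pinch the plate from above across its thickness, about 44 mm up.
- holder_orange: Glossy white ceramic half-wave plate holder, 100 g: upright square plate 16 mm thick (thin along its own x), 40 mm wide along y, top 54 mm up, a glass disc in its faces, on a white foot; a dot on its top, orange. Foot 34 x 42 mm (x by y), 10 mm high. Origin: centre of underside; z up. Pinch the plate from above across its thickness, about 44 mm up.
- beamsplitter: Cube beamsplitter in a black housing, 150 g: 40 x 40 mm, 46 mm high (6 mm aluminium base plate, black cube above), round glass windows in its four sides, a white diagonal line on top. Origin: centre of underside; x, y square to its sides. Grip a pair of parallel sides from above, about 36 mm up.
- tray_blue: Fixed tray, dark steel walls, blue floor lining, 164 mm along its own x, 84 mm along y. Walls 4 mm thick, tops 14 mm up; floor surface 4 mm up. A middle wall makes two bays, 76 mm square inside, centred 40 mm either side of the origin along x. Origin: centre of underside; z up.
- tray_white: Fixed tray, dark steel walls, white floor lining, 164 mm along its own x, 84 mm along y. Walls 4 mm thick, tops 14 mm up; floor surface 4 mm up. A middle wall makes two bays, 76 mm square inside, centred 40 mm either side of the origin along x. Origin: centre of underside; z up.
- turntable: Small turntable of satin aluminium, bolted down: disc 90 mm across, its flat top 28 mm above the table, a dark dot 20 mm across in its centre; the disc turns on a stiff bearing, its base does not. Origin: centre of the underside, on the axis; z up.
- post_tall: Chrome post holder, loose, a bystander: upright cylinder 25 mm across on a 40 mm round base, 70 mm tall, with a small black thumbscrew sticking out sideways to 20.5 mm from its axis. Origin: centre of the underside.
- post_short: Chrome post holder, loose, a bystander: upright cylinder 25 mm across on a 40 mm round base, 45 mm tall, with a small brass thumbscrew sticking out sideways to 20.5 mm from its axis. Origin: centre of the underside.
There are look-alikes about, which are no part of the job. Leave any red or turquoise look-alike of the holder_green alone.

How it is judged:
At the end, for the whole second after the job is handed in: Each blue mount in its own bay of the blue-lined tray, each white holder in its own bay of the white-lined tray (foot within 3 mm of the floor), beamsplitter on the turntable within 12 mm of its axis; all tilted under 0.1 rad and at rest (0.01 m/s, 0.1 rad/s) ((((x of mount_brass in the frame of tray_blue between 0.015 and 0.065 m and y of mount_brass in the frame of tray_blue between -0.025 and 0.025 m and z of mount_brass in the frame of tray_blue between 0.001 and 0.007 m and angle between mount_brass's own z axis and vertical below 0.1 rad) and (x of mount_green in the frame of tray_blue between -0.065 and -0.015 m and y of mount_green in the frame of tray_blue between -0.025 and 0.025 m and z of mount_green in the frame of tray_blue between 0.001 and 0.007 m and angle between mount_green's own z axis and vertical below 0.1 rad)) or ((x of mount_brass in the frame of tray_blue between -0.065 and -0.015 m and y of mount_brass in the frame of tray_blue between -0.025 and 0.025 m and z of mount_brass in the frame of tray_blue between 0.001 and 0.007 m and angle between mount_brass's own z axis and vertical below 0.1 rad) and (x of mount_green in the frame of tray_blue between 0.015 and 0.065 m and y of mount_green in the frame of tray_blue between -0.025 and 0.025 m and z of mount_green in the frame of tray_blue between 0.001 and 0.007 m and angle between mount_green's own z axis and vertical below 0.1 rad))) and (((x of holder_green in the frame of tray_white between 0.015 and 0.065 m and y of holder_green in the frame of tray_white between -0.025 and 0.025 m and z of holder_green in the frame of tray_white between 0.001 and 0.007 m and angle between holder_green's own z axis and vertical below 0.1 rad) and (x of holder_orange in the frame of tray_white between -0.065 and -0.015 m and y of holder_orange in the frame of tray_white between -0.025 and 0.025 m and z of holder_orange in the frame of tray_white between 0.001 and 0.007 m and angle between holder_orange's own z axis and vertical below 0.1 rad)) or ((x of holder_green in the frame of tray_white between -0.065 and -0.015 m and y of holder_green in the frame of tray_white between -0.025 and 0.025 m and z of holder_green in the frame of tray_white between 0.001 and 0.007 m and angle between holder_green's own z axis and vertical below 0.1 rad) and (x of holder_orange in the frame of tray_white between 0.015 and 0.065 m and y of holder_orange in the frame of tray_white between -0.025 and 0.025 m and z of holder_orange in the frame of tray_white between 0.001 and 0.007 m and angle between holder_orange's own z axis and vertical below 0.1 rad))) and horizontal distance between beamsplitter and turntable below 0.012 m and z of beamsplitter in the frame of turntable between 0.025 and 0.031 m and angle between beamsplitter's own z axis and vertical below 0.1 rad and linear speed of each of mount_brass, mount_green, holder_green, holder_orange, beamsplitter below 0.01 m/s and angular speed of each of mount_brass, mount_green, holder_green, holder_orange, beamsplitter below 0.1 rad/s); the robot touches nothing.
It fails at once if a post holder is shifted more than 10 mm or tipped more than 0.15 rad (distance of any of post_tall, post_short from where it was at the start of the episode above 0.01 m or angle between any of post_tall, post_short's own z axis and vertical above 0.15 rad).
It fails at once if a part is dropped: out of the fingers and moving faster than 0.6 m/s (a fall of about 18 mm) ((linear speed of mount_brass above 0.6 m/s and contact force between mount_brass and the fingers below 0.05 N) or (linear speed of mount_green above 0.6 m/s and contact force between mount_green and the fingers below 0.05 N) or (linear speed of holder_green above 0.6 m/s and contact force between holder_green and the fingers below 0.05 N) or (linear speed of holder_orange above 0.6 m/s and contact force between holder_orange and the fingers below 0.05 N) or (linear speed of beamsplitter above 0.6 m/s and contact force between beamsplitter and the fingers below 0.05 N)).
It also fails if it takes over 125 s, if anything falls off the work surface, if the arm or the gripper's body presses on something with over 40 N, if the wrist force passes 120 N, or if a joint passes its speed limit or range.

ROBOT

A 6-joint arm with a two-finger parallel gripper is mounted at the origin on the work surface. World frame = base frame: x ahead of the robot, y to its left, z up, the work surface at z = 0. Lengths are in m, angles in rad, forces in N, time in s.
With the tool pointing down it reaches from about 0.375 to 0.9 m from the base axis. Payload 3.1 kg.
Tool frame: the origin (TCP) lies midway between the tips of the shut fingers; the grasp point (between the pads) lies 19 mm behind it (manip.hold_point_z is the distance from the TCP to the grasp point, in m); x points along the fingers, y is the direction in which the jaws open and shut, and the axes are right-handed (so a half turn about x gives the same grasp; the last joint's range is limited). The gripper opens to 85 mm and grips with 20 to 120 N. Pads are 22 mm wide; open, the fingers measure 114 mm over their backs; the gripper's body (76 mm by 85 mm) begins 54 mm behind the grasp point. The pads swing forward as they close: fully open they stand 13 mm farther back than shut.
Start: joints at [1.111, 0.527, 1.433, -0, 1.181, -0.178], TCP at [0.173, 0.601, 0.208] pointing down, gripper open.
Joint ranges: [-3.08, 3.08], [-0.75, 2.2], [0.22, 2.44], [-1.43, 4.57], [0, 2.65], [-2.85, 2.85]. Speed limits (rad/s): [2.79, 2.79, 3.14, 3.14, 3.14, 3.14].

INTERFACE

Orientations are given as a unit quaternion [x, y, z, w].
In Python, from station import manip, snapshot gives the robot as it stands.
- The arm moves only by the tool play_rows, never from a script. Its argument "series" is a list of rows, each a list of 4 numbers: the shift along the tool's x, y, z in m, then the turn about the tool's x in degrees. In form: [[tx, ty, tz, spin], ...]. A call has 1 to 20 rows; each row is the pose to reach, as a shift and turn from the pose measured when the call began, along the tool's axes at that moment; what a row does not reach only later rows make up. A row lasts 1/10 s, in which the tool goes at most 50 mm and 8.59 degrees, less where a joint would pass 70% of its speed; a pose out of reach is approached as far as the arm can. A call with a gripper value outside its range is refused whole. "claw" is the opening in per cent of the stroke, from 0 (shut) to 100 (fully open), set as the call begins (left out, the last holds). The fingers move at their own pace and stop on an object; "force" is the grip in N (left out, the last holds). Time passes only in rows, so rows that repeat a pose let the fingers close. It gives the time, the measured TCP pose, the force and the opening at its end, in the units of the state.
- manip.sense(): the state, without advancing time (a new reading comes with each control period).
- snapshot(name): name is "scene" or "side" or "wrist"; returns a dict with "image" (384x512x3 uint8, blue, green, red), "depth" (384x512 float32, m along the optical axis (not along the pixel's ray), 0 where there is no reading), "fov_y" (degrees; the focal length in pixels is half the picture's height over the tangent of half this angle, whatever the lens; pixels are square), "cx", "cy" (the principal point, pixels), "R" (3x3) and "t" (3): a world point X has camera coordinates R X + t. Camera axes: x right, y down, z forward; pixel columns grow to the right and rows downward; lengths in m; the calibration is good to about 2 mm. A picture is of the moment at which its call begins.
- manip.sign_off(): hands the job in, once; it reports no verdict.
The state is a dict: "t": time; "q": joint angles; "qd": joint speeds; "tau": joint torques, N m; "tcp_pos": TCP position; "tool_rot": TCP orientation; "force": force on the tool from outside, world axes, zero at the start; "ft_torque": the same for the moment, N m; "finger_gap": opening from 0.0 (shut) to 1.0 (fully open).
Only numpy, scipy, OpenCV 4.12 (cv2) and the standard library are available. Lean on these libraries where they do the work, as an engineer would, in place of code of your own. Each camera call takes 0.05 s, during which the arm holds its last target.

## Working session

There is one attempt and no reset: what is moved stays moved. The work goes in short steps, Python scripts to look and compute and a tool call to move; the robot and the scene stay as the last step left them, time stands still between calls to the robot, and variables do not carry over. Pictures are saved under pics/ and viewed, and the job is handed in when it is done.

Besides the shell and the picture viewer there is one more tool, called after "Call:" as name([rows], argument=value, ...), one row to a line, values as JSON. play_rows: Moves the arm, as the interface text tells. Its arguments: {"type":"object","properties":{"series":{"type":"array","items":{"type":"array","items":{"type":"number"}}},"claw":{"type":"number"},"force":{"type":"number"}},"required":["series"]}

```bash
ls; mkdir -p pics
python3 - <<'E'
from station import manip, snapshot
import cv2
s=manip.sense()
print({k:(s[k]) for k in ['t','q','tcp_pos','tool_rot','force','finger_gap']})
for n in ['scene','side','wrist']:
    d=snapshot(n); cv2.imwrite(f'pics/{n}0.png',d['image']); print(n,d['fov_y'],d['cx'],d['cy'],d['R'],d['t'],(d['depth']>0).mean())
print(dir(manip), manip.hold_point_z)
E
```

```text
pics
{'t': 0.0, 'q': array([ 1.11152040e+00,  5.28447497e-01,  1.43388389e+00,  1.78915868e-05,
        1.18142945e+00, -1.78531106e-01]), 'tcp_pos': array([0.17281133, 0.59984055, 0.20715102]), 'tool_rot': array([ 0.09820888,  0.7003968 , -0.09966104,  0.69990501]), 'force': array([-0.01390416, -0.22348847,  0.27550921]), 'finger_gap': 0.9990429412267476}
scene 51.257499087803424 257.8263302418353 190.06534037323274 [[ 0.78767836  0.61596013 -0.01248655]
 [ 0.36993641 -0.48908047 -0.78990338]
 [-0.49265591  0.61757057 -0.61310418]] [-0.40054031 -0.16942215  1.17951555] 0.9959767659505209
side 51.440093920397864 256.7946866318829 187.89078451514294 [[-0.94212539 -0.33498764  0.01352901]
 [-0.20608009  0.54680976 -0.81149867]
 [ 0.26444423 -0.76732156 -0.58419764]] [0.47132862 0.14912489 0.78219768] 0.9958699544270834
wrist 59.10941238542259 255.36407443242817 188.50703281751723 [[ 0.27749125  0.96072697 -0.00151571]
 [ 0.91818866 -0.26473979  0.29469039]
 [ 0.28271574 -0.08316572 -0.95559158]] [-0.6231749  -0.0384994   0.37973744] 0.9961954752604166
['PlanningError', '__class__', '__delattr__', '__dict__', '__dir__', '__doc__', '__eq__', '__format__', '__ge__', '__getattribute__', '__getstate__', '__gt__', '__hash__', '__init__', '__init_subclass__', '__le__', '__lt__', '__module__', '__ne__', '__new__', '__reduce__', '__reduce_ex__', '__repr__', '__setattr__', '__sizeof__', '__str__', '__subclasshook__', '__weakref__', 'hold_point_z', 'sense', 'sign_off'] 0.0187
```

View pics/scene0.png

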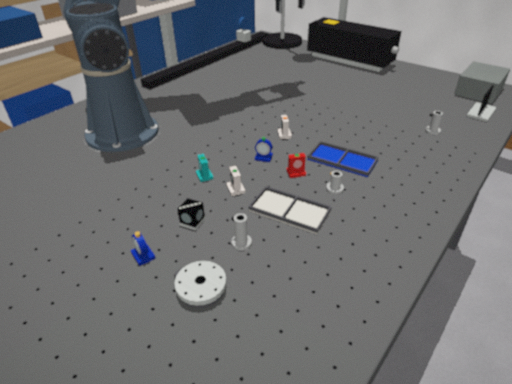

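View pics/side0.png

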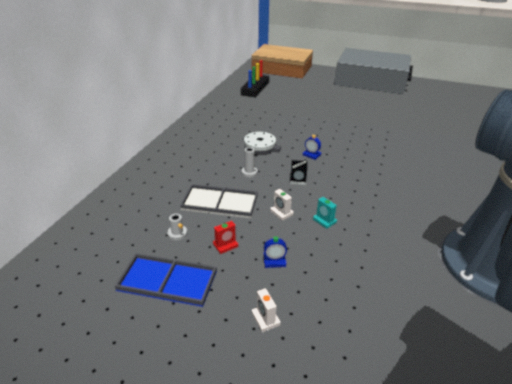

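View pics/wrist0.png

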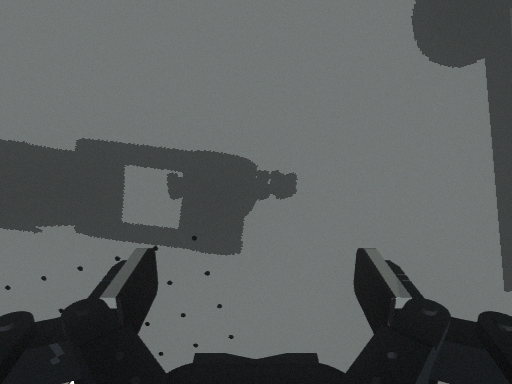

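```bash
cat > h.py <<'E'
import numpy as np, cv2
from station import manip, snapshot
def K(d):
    f=d['image'].shape[0]/2/np.tan(np.radians(d['fov_y'])/2); return f
def cloud(d):
    f=K(d); h,w=d['depth'].shape
    u,v=np.meshgrid(np.arange(w),np.arange(h)); z=d['depth'].astype(float)
    c=np.stack([(u-d['cx'])/f*z,(v-d['cy'])/f*z,z],-1)
    P=(c-d['t'])@d['R']   # R^T (c-t)
    P[z<=0]=np.nan
    return P
def proj(d,X):
    c=np.asarray(X)@d['R'].T+d['t']; f=K(d)
    return np.stack([c[...,0]/c[...,2]*f+d['cx'],c[...,1]/c[...,2]*f+d['cy']],-1)
def ray(d,uv,z):
    f=K(d); uv=np.asarray(uv,float)
    r=np.stack([(uv[...,0]-d['cx'])/f,(uv[...,1]-d['cy'])/f,np.ones(uv.shape[:-1])],-1)@d['R']
    o=-d['R'].T@d['t']
    return o+r*((z-o[2])/r[...,2])[...,None]
def ortho(P,img,x0,x1,y0,y1,s=0.001,zmin=-0.02,zmax=0.12):
    # rows: x decreasing downward?; col: y decreasing to the right (robot's view)
    H=int((x1-x0)/s);W=int((y1-y0)/s); o=np.zeros((H,W,3),np.uint8)
    p=P.reshape(-1,3);c=img.reshape(-1,3)
    k=(p[:,2]>zmin)&(p[:,2]<zmax)&(p[:,0]>x0)&(p[:,0]<x1)&(p[:,1]>y0)&(p[:,1]<y1)
    p=p[k];c=c[k];i=np.argsort(p[:,2]);p=p[i];c=c[i]
    r=((x1-p[:,0])/s).astype(int).clip(0,H-1);q=((y1-p[:,1])/s).astype(int).clip(0,W-1)
    o[r,q]=c
    return o
E
python3 - <<'E'
from h import *
px={'scene':dict(mb=(142,246),mg=(264,150),hg=(235,180),ho=(285,127),bs=(191,213),tt=(201,281),pt=(241,217),ps=(336,175),red=(297,165),tq=(204,167),tw=(289,208),tb=(342,159),p3=(435,121)),
'side':dict(mb=(312,148),mg=(275,252),hg=(282,204),ho=(265,305),bs=(299,170),tt=(260,139),pt=(249,152),ps=(175,220),red=(225,236),tq=(325,210),tw=(220,201),tb=(168,280))}
for n in px:
    d=snapshot(n); np.savez(f'{n}0.npz',**d); P=cloud(d)
    for k,(u,v) in px[n].items(): print(n,k,P[v,u].round(3))
    # table plane check
    m=(abs(P[...,2])<0.02); print('table z median',np.nanmedian(P[...,2][m]), np.nanstd(P[...,2][m]))
E
```

```text
scene mb [ 0.456 -0.286  0.043]
scene mg [0.422 0.138 0.029]
scene hg [ 0.46  -0.022  0.044]
scene ho [0.403 0.258 0.037]
scene bs [ 0.465 -0.165  0.046]
scene tt [ 0.593 -0.27   0.028]
scene pt [ 0.573 -0.133  0.07 ]
scene ps [0.634 0.133 0.044]
scene red [0.53  0.129 0.032]
scene tq [ 0.363 -0.024  0.04 ]
scene tw [0.593 0.004 0.011]
scene tb [0.589 0.252 0.007]
scene p3 [0.724 0.537 0.039]
table z median -0.0002556016803012193 0.0029937265706535764
side mb [ 0.437 -0.274  0.023]
side mg [0.41  0.152 0.032]
side hg [0.439 0.008 0.034]
side ho [0.384 0.29  0.053]
side bs [ 0.437 -0.128  0.04 ]
side tt [ 0.585 -0.265  0.027]
side pt [ 0.566 -0.123  0.067]
side ps [0.624 0.149 0.045]
side red [0.516 0.144 0.032]
side tq [ 0.346 -0.001  0.037]
side tw [0.588 0.01  0.003]
side tb [0.581 0.261 0.004]
table z median -0.0009888019648432857 0.0035894932201665612
```

Run:
```python
from h import *
D={n:dict(np.load(f'{n}0.npz')) for n in ['scene','side']}
tiles=[]
for n in D:
    o=ortho(cloud(D[n]),D[n]['image'],0.3,0.7,-0.35,0.38,0.001)
    o=cv2.dilate(o,np.ones((3,3))) 
    tiles.append(o)
cv2.imwrite('pics/ortho_s.png',tiles[0]);cv2.imwrite('pics/ortho_d.png',tiles[1])
# closeup
a=D['scene']['image'][105:305,115:385]; b=D['side']['image'][125:335,110:345]
cv2.imwrite('pics/crop_s.png',cv2.resize(a,None,fx=2.9,fy=2.9,interpolation=cv2.INTER_CUBIC))
cv2.imwrite('pics/crop_d.png',cv2.resize(b,None,fx=2.8,fy=2.8,interpolation=cv2.INTER_CUBIC))
```

```text
(no output)
```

View pics/ortho_s.png

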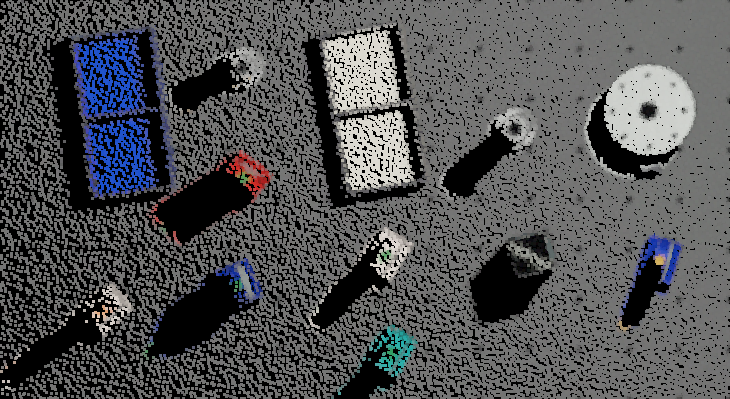

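View pics/ortho_d.png

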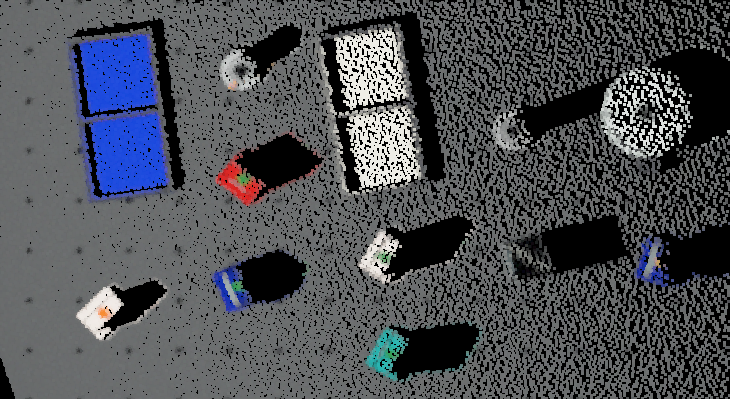

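View pics/crop_s.png

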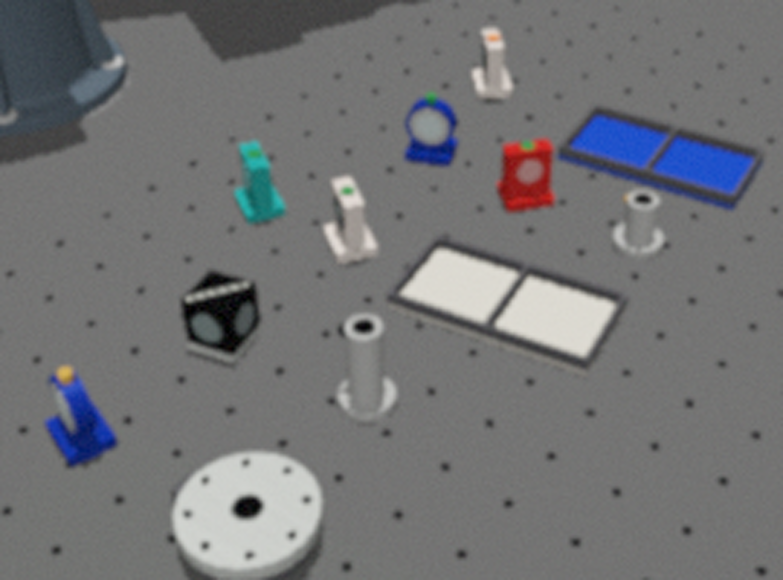

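View pics/crop_d.png

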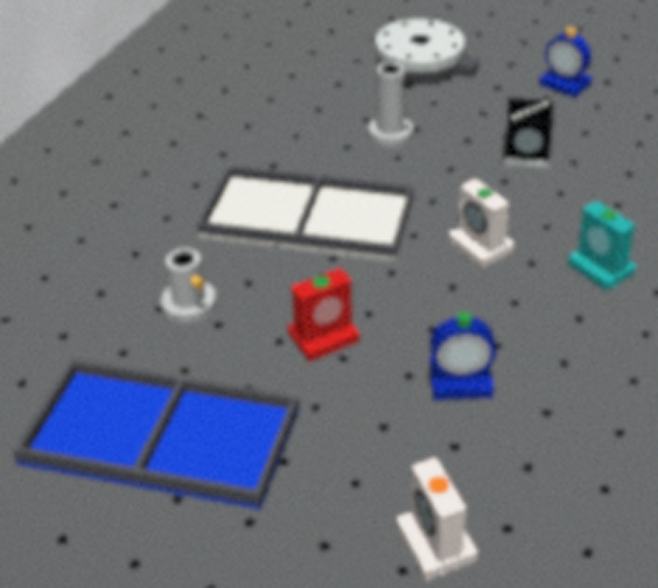

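```bash
cat > meas.py <<'E'
from h import *
D={n:dict(np.load(f'{n}0.npz')) for n in ['scene','side']}
C={n:cloud(D[n]) for n in D}
for n in D: print(n,'cam',(-D[n]['R'].T@D[n]['t']).round(3))
obj=dict(mb=(.445,-.282,'blue'),mg=(.415,.147,'blue'),hg=(.45,-.005,'white'),ho=(.39,.275,'white'),bs=(.45,-.155,'bs'))
for k,(x,y,c) in obj.items():
    allp=[]
    for n in D:
        P=C[n];h=cv2.cvtColor(D[n]['image'],cv2.COLOR_BGR2HSV)
        m=(np.hypot(P[...,0]-x,P[...,1]-y)<0.05)&(P[...,2]<0.075)
        if c=='blue': m&=(h[...,0]>105)&(h[...,0]<130)&(h[...,1]>150)&(P[...,2]>0.004)
        elif c=='white': m&=(P[...,2]>0.004)
        else: m&=(P[...,2]>0.008)
        p=P[m]; allp.append(p)
        lo,hi=(0.048,0.058)if k[0]!='b' else (.040,.05)
        t=p[(p[:,2]>lo)&(p[:,2]<hi)]
        kn=P[m&False]
        f=p[(p[:,2]>0.005)&(p[:,2]<0.013)]
        for nm,q in(('top',t),('foot',f),('all',p)):
            if len(q)>5:
                r=cv2.minAreaRect((q[:,:2]*1000).astype(np.float32)); print(k,n,nm,len(q),np.round(r[0],1),np.round(r[1],1),round(r[2],1))
    q=np.vstack(allp)
    for nm,qq in(('union>15',q[q[:,2]>0.016]),('top',q[(q[:,2]>lo)&(q[:,2]<hi)]),('unionfoot',q[q[:,2]<0.013])):
        if len(qq)<5: continue
        r=cv2.minAreaRect((qq[:,:2]*1000).astype(np.float32)); print(k,nm,len(qq),np.round(r[0],1),np.round(r[1],1),round(r[2],1),'zmax',qq[:,2].max().round(3))
E
python3 meas.py
```

```text
scene cam [ 0.959 -0.565  0.584]
side cam [0.268 0.677 0.572]
mb scene top 45 [ 444.2 -281.4] [11.5 28.7] 74.9
mb scene foot 188 [ 441.8 -280.9] [33.2 42.7] 71.7
mb scene all 312 [ 442.2 -281. ] [33.2 43.3] 71.4
mb side top 12 [ 432.7 -278. ] [14.4 22.9] 57.5
mb side foot 69 [ 437.3 -275. ] [32.6 39.9] 76.6
mb side all 108 [ 437.3 -275. ] [32.6 39.9] 76.6
mb union>15 155 [ 440.5 -279.5] [15.4 47.8] 68.1 zmax 0.056
mb top 57 [ 440.5 -280. ] [15.3 36.2] 66.5 zmax 0.056
mb unionfoot 265 [ 440.2 -278.2] [38.4 46.1] 74.3 zmax 0.012
mg scene top 25 [417.8 141.3] [29.7 11.1] 27.6
mg scene foot 85 [418.9 137.2] [42.4 31.9] 37.8
mg scene all 132 [418.9 137.2] [42.4 31.9] 37.8
mg side top 69 [413.2 144.5] [31.5 13.2] 24.5
mg side foot 156 [411.5 148. ] [40.6 29.3] 19.1
mg side all 270 [411.3 149.3] [41.9 29.1] 15.1
mg union>15 148 [414.8 142. ] [42.7 19.2] 25.0 zmax 0.059
mg top 94 [414.6 143.3] [33.4 17.5] 27.6 zmax 0.057
mg unionfoot 250 [414.9 142.3] [42.3 40.5] 22.0 zmax 0.013
hg scene top 89 [445.7  -8. ] [16.3 42. ] 58.2
hg scene foot 99 [446.   -8.4] [34.  42.4] 55.8
hg scene all 321 [4
[... 565 characters left out ...]
.8 43. ] 45.1
ho side all 711 [387.3 276.7] [33.8 43. ] 45.1
ho union>15 588 [389.1 274.2] [18.6 46.7] 41.2 zmax 0.056
ho top 280 [389.1 274.2] [16.6 46.5] 43.1 zmax 0.056
ho unionfoot 291 [389.4 273.9] [34.7 49.9] 43.9 zmax 0.013
bs scene top 282 [ 445.9 -150.5] [41.  42.3] 15.0
bs scene foot 41 [ 446.8 -153.2] [39.9 37.7] 16.3
bs scene all 575 [ 446.4 -151.3] [41.5 44. ] 15.4
bs side top 160 [ 443.6 -148.1] [37.8 43.5] 15.5
bs side foot 25 [ 439.  -129.3] [37.2  4.8] 12.8
bs side all 339 [ 444.1 -146.9] [39.9 44.9] 16.2
bs union>15 809 [ 445.5 -148.7] [41.8 49.2] 16.1 zmax 0.05
bs top 442 [ 445.4 -148.9] [41.2 45.3] 13.7 zmax 0.05
bs unionfoot 66 [ 445.7 -148.5] [39.9 46.9] 15.4 zmax 0.013
```

Run:
```python
from h import *
from scipy.spatial.transform import Rotation as Ro
D={n:dict(np.load(f'{n}0.npz')) for n in ['scene','side']}
for n in D:
    d=D[n];P=cloud(d);h=cv2.cvtColor(d['image'],cv2.COLOR_BGR2HSV)
    tb=(abs(P[...,0]-.585)<.1)&(abs(P[...,1]-.255)<.1)&(P[...,2]<.02)&(h[...,0]>105)&(h[...,0]<130)&(h[...,1]>170)&(h[...,2]>120)
    tw=(abs(P[...,0]-.59)<.1)&(abs(P[...,1]-.005)<.1)&(P[...,2]<.02)&(h[...,1]<60)&(h[...,2]>190)
    for k,m in(('tb',tb),('tw',tw)):
        v,u=np.nonzero(m); X=ray(d,np.stack([u,v],-1),0.004)[:,:2]
        r=cv2.minAreaRect((X*1000).astype(np.float32));print(n,k,len(u),np.round(r[0],1),np.round(r[1],1),round(r[2],1))
        # two bays
        nl,lab,st,ce=cv2.connectedComponentsWithStats(m.astype(np.uint8))
        for i in range(1,nl):
            if st[i,4]>100: print('   bay',st[i,4],ray(d,ce[i],0.004).round(4))
    m=(abs(P[...,2]-.028)<.006)&(np.hypot(P[...,0]-.59,P[...,1]+.268)<.06)
    v,u=np.nonzero(m);X=ray(d,np.stack([u,v],-1),.028)[:,:2].astype(np.float32)*1000
    print(n,'tt rim',cv2.minEnclosingCircle(X))
    g=h[...,2]; m2=(g<90)&(np.hypot(P[...,0]-.59,P[...,1]+.268)<.016)
    v,u=np.nonzero(m2);print('  dot',len(u),ray(d,np.array([u.mean(),v.mean()]),.028))
    for k,z,x,y in(('pt',.07,.57,-.128),('ps',.045,.629,.141)):
        m=(abs(P[...,2]-z)<.006)&(np.hypot(P[...,0]-x,P[...,1]-y)<.03);v,u=np.nonzero(m)
        X=ray(d,np.stack([u,v],-1),z)[:,:2].astype(np.float32)*1000;print('  ',k,cv2.minEnclosingCircle(X))
s=manip.sense();R=Ro.from_quat(s['tool_rot']).as_matrix();print(R.round(3))
w=snapshot('wrist');print('wristcam',-w['R'].T@w['t'], 'in tool', R.T@(-w['R'].T@w['t']-s['tcp_pos'])); print((w['R']@R).round(4))
```

```text
scene tb 684 [582.5 266.7] [152.6  61.1] 7.7
   bay 322 [0.5426 0.2611 0.004 ]
   bay 362 [0.6232 0.2717 0.004 ]
scene tw 1163 [589.3  11.8] [151.4  63.3] 10.1
   bay 543 [0.5502 0.0039 0.004 ]
   bay 620 [0.6296 0.0176 0.004 ]
scene tt rim ((591.8863525390625, -271.02557373046875), 46.92866897583008)
  dot 49 [ 0.58900994 -0.26822424  0.028     ]
   pt ((573.6509399414062, -138.83778381347656), 15.527535438537598)
   ps ((634.23974609375, 131.84600830078125), 16.38758087158203)
side tb 2208 [585.9 256.3] [153.3  68.2] 7.7
   bay 1065 [0.6257 0.2634 0.004 ]
   bay 1143 [0.5459 0.2525 0.004 ]
side tw 1007 [590.3   4.4] [152.1  63.3] 9.7
   bay 493 [0.6296 0.0125 0.004 ]
   bay 514 [ 0.5506 -0.0012  0.004 ]
side tt rim ((587.18212890625, -261.9058837890625), 47.69821548461914)
  dot 6 [ 0.58641544 -0.2638728   0.028     ]
   pt ((567.23828125, -128.03480529785156), 15.745664596557617)
   ps ((628.04541015625, 141.07208251953125), 14.848751068115234)
[[-0.     0.277  0.961]
 [-0.001  0.961 -0.277]
 [-1.    -0.001 -0.   ]]
wristcam [0.10099945 0.62025487 0.37366855] in tool [-0.1660256  -0.00085569 -0.07476622]
[[-4.000e-04  1.000e+00  4.000e-04]
 [-2.950e-01 -5.000e-04  9.555e-01]
 [ 9.555e-01  3.000e-04  2.950e-01]]
```

```bash
cat > go.py <<'E'
import sys
from h import *
from scipy.spatial.transform import Rotation as Ro
# usage: go.py x_mm y_mm z_mm yaw_deg -> delta in tool axes, spin
s=manip.sense();R=Ro.from_quat(s['tool_rot']).as_matrix()
yaw=np.degrees(np.arctan2(R[1,1],R[0,1]))
print('t %.2f tcp %s yaw %.1f gap %.3f F %s q6 %.2f tilt %s'%(s['t'],(s['tcp_pos']*1000).round(1),yaw,s['finger_gap'],s['force'].round(1),s['q'][5],R[:2,0].round(3)))
if len(sys.argv)>3:
    x,y,z,w=map(float,sys.argv[1:5]);d=R.T@(np.array([x,y,z])/1000-s['tcp_pos'])
    sp=-((w-yaw+90)%180-90)
    print('delta tool',d.round(4),'spin',round(sp,1),'| dist',np.linalg.norm(d).round(3))
E
python3 go.py 388 274.5 170 45
```

```text
t 0.30 tcp [173.1 600.3 207.8] yaw 73.9 gap 1.001 F [-0.1 -0.6  1. ] q6 -0.18 tilt [-0.    -0.001]
delta tool [ 0.0379 -0.2534  0.2968] spin 28.9 | dist 0.392
```

Call:
play_rows([
  [0.004,-0.025,0.03,3],
  [0.008,-0.051,0.059,6],
  [0.011,-0.076,0.089,9],
  [0.015,-0.101,0.119,12],
  [0.019,-0.127,0.148,15],
  [0.023,-0.152,0.178,18],
  [0.027,-0.177,0.208,21],
  [0.03,-0.203,0.237,24],
  [0.034,-0.228,0.267,27],
  [0.038,-0.253,0.297,29],
  [0.038,-0.253,0.297,29],
  [0.038,-0.253,0.297,29],
], claw=100, force=50)

```text
t: 1.5
tcp_pos: [0.3887, 0.2743, 0.1699]
tool_rot: [0.272, 0.653, -0.272, 0.653]
force: [-0.1, -0.0, -0.2]
finger_gap: 1.006
```

```bash
cat > wr.py <<'E'
# wr.py name colour [zlo zhi]: wrist view, points near TCP axis; rect of the object's upper points
import sys
from h import *
from scipy.spatial.transform import Rotation as Ro
name=sys.argv[1]; zlo,zhi=float(sys.argv[2])/1000,float(sys.argv[3])/1000
s=manip.sense();d=snapshot('wrist');cv2.imwrite(f'pics/{name}.png',d['image']);P=cloud(d)
T=s['tcp_pos']; c=np.array([float(a)/1000 for a in sys.argv[4:6]]) if len(sys.argv)>5 else T[:2]
rad=float(sys.argv[6])/1000 if len(sys.argv)>6 else .035
print('t',round(s['t'],2),'tcp',(T*1000).round(1),'gap',s['finger_gap'].round(3))
near=(np.hypot(P[...,0]-c[0],P[...,1]-c[1])<rad)
def rect(m,z=None):
    v,u=np.nonzero(m)
    if len(u)<10: return None
    X=P[m][:,:2] if z is None else ray(d,np.stack([u,v],-1),z)[:,:2]
    r=cv2.minAreaRect((X*1000).astype(np.float32)); return len(u),np.round(r[0],1),np.round(r[1],1),round(r[2],1)
t=near&(P[...,2]>zlo)&(P[...,2]<zhi)
print('top depth',rect(t),'zmed',np.nanmedian(P[t][:,2]) if t.any() else None)
t2=cv2.morphologyEx(t.astype(np.uint8),cv2.MORPH_OPEN,np.ones((3,3)))>0
if t2.any(): print('top ray ',rect(t2,np.nanmedian(P[t][:,2])))
f=near&(P[...,2]>.006)&(P[...,2]<.014); print('foot',rect(f))
E
python3 go.py; python3 wr.py w_ho 49 60
```

```text
t 1.50 tcp [388.7 274.3 169.9] yaw 44.8 gap 1.006 F [-0.1 -0.  -0.2] q6 -0.40 tilt [-0.001 -0.   ]Traceback (most recent call last):
  File "wr.py", line 9, in <module>
    print('t',round(s['t'],2),'tcp',(T*1000).round(1),'gap',s['finger_gap'].round(3))
                                                            ^^^^^^^^^^^^^^^^^^^^^
AttributeError: 'float' object has no attribute 'round'
```

View pics/w_ho.png

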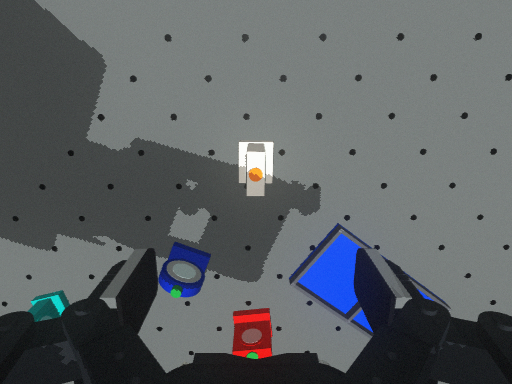

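The wrist view shows the white holder with the orange dot at (256,174), midway between the fingers. The green-knob mount is at (183,272) and the red look-alike at (252,335).

```bash
sed -i "s/s\['finger_gap'\].round(3)/round(s['finger_gap'],3)/" wr.py; python3 wr.py w_ho2 49 60
```

```text
t 1.55 tcp [388.1 275.  170. ] gap 0.998
top depth (840, array([387.9, 274.8]), array([16.5, 39.5]), 43.6) zmed 0.05430271755326789
top ray  (834, array([387.3, 275. ]), array([15.9, 40. ]), 43.9)
foot (673, array([388.4, 274.6]), array([33.1, 42.6]), 44.1)
```

Call:
play_rows([
  [0.025,0,0,0],
  [0.05,0,0,0.5],
  [0.075,0,0,1],
  [0.1,0,0,1],
  [0.12,0,0,1],
  [0.135,0,0,1],
  [0.143,0,0,1],
  [0.146,0,0,1],
  [0.146,0,0,1],
])

```text
t: 2.5
tcp_pos: [0.3875, 0.276, 0.0241]
tool_rot: [0.276, 0.651, -0.276, 0.651]
force: [0.3, 0.1, -0.2]
finger_gap: 1.002
```

Call:
play_rows([
  [0,0,0,0],
  [0,0,0,0],
  [0,0,0,0],
  [0,0,0,0],
  [0,0,0,0],
  [0,0,0,0],
  [0,0,0,0],
  [0,0,0,0],
], claw=0, force=50)

```text
t: 3.3
tcp_pos: [0.3876, 0.2759, 0.0244]
tool_rot: [0.276, 0.651, -0.276, 0.651]
force: [-0.6, -1.0, 6.1]
finger_gap: 0.166
```

```bash
python3 go.py 630 15 115 100
```

```text
t 3.30 tcp [387.6 275.9  24.4] yaw 44.0 gap 0.166 F [-0.6 -1.   6.1] q6 -0.38 tilt [-0. -0.]
delta tool [-0.0905 -0.007   0.3561] spin -56.0 | dist 0.368
```

Call:
play_rows([
  [-0.005,0,0,0],
  [-0.015,0,0,0],
  [-0.03,0,0,0],
  [-0.05,0,0,0],
  [-0.07,0,0,0],
  [-0.085,0,0,0],
  [-0.09,0,0,0],
])

```text
t: 4.0
tcp_pos: [0.3885, 0.2764, 0.1163]
tool_rot: [0.277, 0.65, -0.275, 0.652]
force: [-0.2, -0.0, -1.5]
finger_gap: 0.165
```

```bash
python3 go.py 630 15 115 100
python3 - <<'E'
from h import *
for n in ['scene','side']:
    d=snapshot(n);cv2.imwrite(f'pics/{n}1.png',d['image'])
a=cv2.imread('pics/scene1.png')[60:260,150:400];b=cv2.imread('pics/side1.png')[150:350,150:400]
cv2.imwrite('pics/l1.png',cv2.resize(np.hstack([a,b]),(800,320)))
E
```

```text
t 4.00 tcp [388.5 276.4 116.3] yaw 44.0 gap 0.165 F [-0.2 -0.  -1.5] q6 -0.38 tilt [0.003 0.001]
delta tool [ 0.0018 -0.008   0.3558] spin -56.0 | dist 0.356
```

View pics/l1.png

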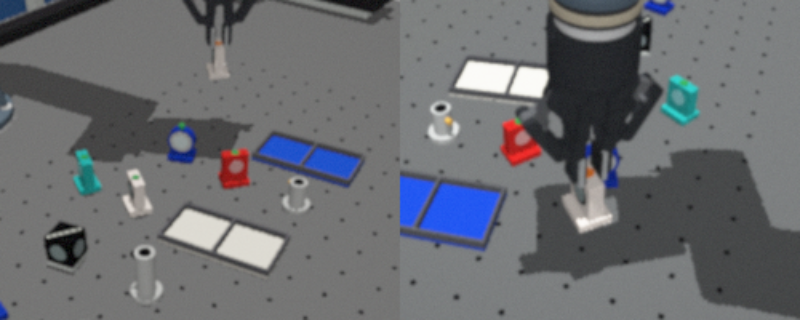

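The holder hangs upright in the fingers, at (218,60) in the left crop. Now carrying it to the far bay of the white tray.

Call:
play_rows([
  [0,0,0.012,-3],
  [0,-0.001,0.035,-8],
  [0,-0.001,0.063,-13],
  [0,-0.002,0.093,-18],
  [0,-0.003,0.123,-23],
  [0,-0.003,0.153,-28],
  [0,-0.004,0.183,-33],
  [0,-0.005,0.213,-38],
  [0,-0.006,0.243,-43],
  [0,-0.006,0.273,-48],
  [0.001,-0.007,0.303,-52],
  [0.001,-0.008,0.33,-55],
  [0.002,-0.008,0.348,-56],
  [0.002,-0.008,0.356,-56],
  [0.002,-0.008,0.356,-56],
  [0.002,-0.008,0.356,-56],
])

```text
t: 5.7
tcp_pos: [0.6283, 0.0154, 0.1128]
tool_rot: [-0.061, 0.705, 0.062, 0.704]
force: [-0.7, -0.3, -0.9]
finger_gap: 0.165
```

```bash
python3 go.py 630 15 29 100
python3 - <<'E'
from h import *
d=snapshot('wrist');cv2.imwrite('pics/w_tw.png',d['image']);P=cloud(d);np.savez('w_tw.npz',**d)
h=cv2.cvtColor(d['image'],cv2.COLOR_BGR2HSV)
m=((P[...,2]<.009)&(P[...,2]>0.0)&(h[...,1]<50)&(h[...,2]>170)&(abs(P[...,0]-.59)<.1)&(abs(P[...,1]-.01)<.08)).astype(np.uint8)
n,l,st,ce=cv2.connectedComponentsWithStats(m)
for i in range(1,n):
    if st[i,4]>150:
        v,u=np.nonzero(l==i);X=ray(d,np.stack([u,v],-1),.004)[:,:2]*1000;r=cv2.minAreaRect(X.astype(np.float32));print(st[i],np.round(r[0],1),np.round(r[1],1),r[2])
E
```

```text
t 5.70 tcp [628.3  15.4 112.8] yaw 100.0 gap 0.165 F [-0.7 -0.3 -0.9] q6 -1.90 tilt [-0.001  0.001]
delta tool [ 0.0838 -0.0008  0.0017] spin 0.0 | dist 0.084
[ 206   26   99  104 8164] [ 5.511e+02 -2.000e-01] [75.7 75. ] 9.428266525268555
[ 207  136   93   85 4236] [630.4  13.2] [73.4 75.6] 9.985221862792969
```

View pics/w_tw.png

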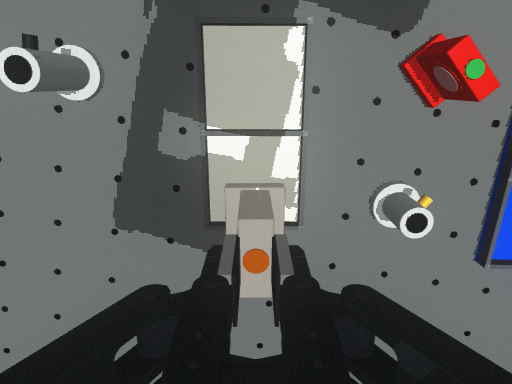

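The wrist view shows both white bays, centred at (551,0) and (630.5,13) mm with sides of 75 mm, and the held holder above the far one. I'll correct by 2 mm and lower it.

Call:
play_rows([
  [0.01,-0.002,0.001,0],
  [0.025,-0.002,0.001,0],
  [0.042,-0.002,0.001,0],
  [0.058,-0.002,0.001,0],
  [0.07,-0.002,0.001,0],
  [0.076,-0.002,0.001,0],
  [0.08,-0.002,0.001,0],
  [0.082,-0.002,0.001,0],
  [0.083,-0.002,0.001,0],
  [0.083,-0.002,0.001,0],
])

```text
t: 6.75
tcp_pos: [0.6299, 0.0139, 0.0305]
tool_rot: [-0.062, 0.704, 0.062, 0.705]
force: [-0.0, 0.4, -1.0]
finger_gap: 0.169
```

```bash
python3 go.py 630 13 28 100
```

```text
t 6.75 tcp [629.9  13.9  30.5] yaw 100.1 gap 0.169 F [-0.   0.4 -1. ] q6 -1.90 tilt [0.    0.001]
delta tool [ 0.0025 -0.0009 -0.0001] spin 0.1 | dist 0.003
```

Call:
play_rows([
  [0.001,0,0,0],
  [0.002,0,0,0],
  [0.0025,0,0,0],
  [0.0025,0,0,0],
])

```text
t: 7.15
tcp_pos: [0.6303, 0.0137, 0.0285]
tool_rot: [-0.062, 0.704, 0.062, 0.705]
force: [-1.0, -0.9, 2.5]
finger_gap: 0.167
```

Call:
play_rows([
  [0,0,0,0],
  [0,0,0,0],
  [0,0,0,0],
  [0,0,0,0],
  [0,0,0,0],
], claw=45)

```text
t: 7.65
tcp_pos: [0.6302, 0.0137, 0.0284]
tool_rot: [-0.062, 0.704, 0.062, 0.705]
force: [0.1, 0.2, -0.3]
finger_gap: 0.448
```

Call:
play_rows([
  [-0.01,0,0,0],
  [-0.03,0,0,0],
  [-0.06,0,0,0],
  [-0.09,0,0,0],
  [-0.12,0,0,0],
  [-0.14,0,0,0],
  [-0.14,0,0,0],
])

```text
t: 8.35
tcp_pos: [0.6327, 0.0133, 0.1728]
tool_rot: [-0.062, 0.701, 0.062, 0.708]
force: [0.3, 1.3, 0.5]
finger_gap: 0.45
```

```bash
python3 wr.py w_ho3 52 66; python3 go.py 444.5 -6 170 58
```

```text
t 8.35 tcp [632.7  13.3 172.8] gap 0.45
top depth (865, array([630.9,  12.3]), array([39.8, 15.8]), 10.4) zmed 0.058327136904360276
top ray  (860, array([630.5,  12.3]), array([39.7, 15.7]), 10.1)
foot (314, array([632.4,  15.9]), array([64.8, 47.4]), 42.2)
t 8.40 tcp [631.2  13.5 170.6] yaw 100.1 gap 0.447 F [0.  0.8 0.3] q6 -1.90 tilt [0.005 0.   ]
delta tool [-0.0004  0.0134 -0.1872] spin 42.1 | dist 0.188
```

Holder_orange is standing in the bay, with its top at 58.3 mm (4 + 54 expected) and centred at (631,12). Next is holder_green.

Call:
play_rows([
  [0,0.002,-0.02,6],
  [0,0.004,-0.05,13],
  [0,0.006,-0.085,21],
  [0,0.009,-0.12,29],
  [0,0.011,-0.15,37],
  [0,0.013,-0.175,42],
  [0,0.013,-0.187,42],
  [0,0.013,-0.187,42],
  [0,0.013,-0.187,42],
], claw=100)

```text
t: 9.3
tcp_pos: [0.4461, -0.0067, 0.1695]
tool_rot: [0.195, 0.678, -0.194, 0.682]
force: [0.5, -0.5, -0.4]
finger_gap: 0.998
```

```bash
python3 wr.py w_hg 49 60; python3 go.py
```

```text
t 9.3 tcp [446.1  -6.7 169.5] gap 0.998
top depth (850, array([443.7,  -5.9]), array([16.4, 39.7]), 56.0) zmed 0.054364718978285265
top ray  (843, array([443.2,  -6. ]), array([15.8, 40. ]), 56.7)
foot (670, array([443.9,  -6. ]), array([33.9, 42.7]), 55.8)
t 9.35 tcp [446.6  -6.7 169.6] yaw 58.1 gap 1.002 F [ 0.2 -0.3  0.1] q6 -1.28 tilt [ 0.007 -0.   ]
```

View pics/w_hg.png

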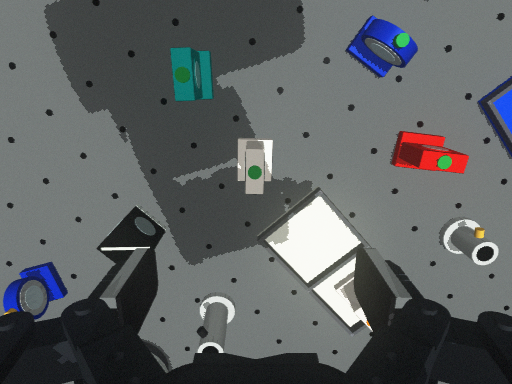

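The white holder with the green dot is at (255,172), between the fingers. The turquoise look-alike at (190,75) is well clear.

```bash
python3 go.py 443.6 -6 24 56.3
```

```text
t 9.35 tcp [446.6  -6.7 169.6] yaw 58.1 gap 1.002 F [ 0.2 -0.3  0.1] q6 -1.28 tilt [ 0.007 -0.   ]
delta tool [ 0.1456 -0.0015 -0.0038] spin 1.8 | dist 0.146
```

Call:
play_rows([
  [0.025,-0.001,-0.001,1],
  [0.05,-0.001,-0.002,2],
  [0.075,-0.001,-0.003,2],
  [0.1,-0.001,-0.004,2],
  [0.12,-0.001,-0.004,2],
  [0.135,-0.001,-0.004,2],
  [0.143,-0.001,-0.004,2],
  [0.146,-0.001,-0.004,2],
  [0.146,-0.001,-0.004,2],
])

```text
t: 10.25
tcp_pos: [0.4443, -0.0055, 0.0233]
tool_rot: [0.207, 0.674, -0.205, 0.679]
force: [0.1, 0.5, -0.2]
finger_gap: 1.001
```

Call:
play_rows([
  [0,0,0,0],
  [0,0,0,0],
  [0,0,0,0],
  [0,0,0,0],
  [0,0,0,0],
  [0,0,0,0],
  [0,0,0,0],
  [0,0,0,0],
], claw=0, force=50)

```text
t: 11.05
tcp_pos: [0.4444, -0.0057, 0.0238]
tool_rot: [0.207, 0.674, -0.205, 0.679]
force: [-0.5, -0.7, 5.1]
finger_gap: 0.169
```

Call:
play_rows([
  [-0.005,0,0,0],
  [-0.015,0,0,0],
  [-0.03,0,0,0],
  [-0.05,0,0,0],
  [-0.07,0,0,0],
  [-0.085,0,0,0],
  [-0.09,0,0,0],
  [-0.09,0,0,0],
])

```text
t: 11.85
tcp_pos: [0.4441, -0.0057, 0.1146]
tool_rot: [0.207, 0.673, -0.205, 0.68]
force: [0.0, 0.0, -0.8]
finger_gap: 0.163
```

```bash
python3 go.py 551 -0.5 115 100
```

```text
t 11.85 tcp [444.1  -5.7 114.6] yaw 56.1 gap 0.163 F [ 0.   0.  -0.8] q6 -1.25 tilt [ 0.01  -0.001]
delta tool [0.0006 0.0638 0.0859] spin -43.9 | dist 0.107
```

Call:
play_rows([
  [0,0.006,0.008,-5],
  [0,0.016,0.022,-11],
  [0,0.028,0.038,-18],
  [0,0.04,0.054,-25],
  [0,0.051,0.068,-32],
  [0,0.059,0.079,-39],
  [0,0.063,0.085,-44],
  [0,0.064,0.086,-44],
  [0,0.064,0.086,-44],
  [0,0.064,0.086,-44],
])

```text
t: 12.85
tcp_pos: [0.55, -0.0003, 0.115]
tool_rot: [-0.062, 0.702, 0.062, 0.707]
force: [0.3, -0.6, -1.5]
finger_gap: 0.163
```

```bash
python3 go.py 551 -0.5 30.5 100
```

```text
t 12.85 tcp [ 5.50e+02 -3.00e-01  1.15e+02] yaw 100.1 gap 0.163 F [ 0.3 -0.6 -1.5] q6 -1.95 tilt [ 0.008 -0.001]
delta tool [ 0.0845 -0.0003  0.0003] spin 0.1 | dist 0.085
```

Call:
play_rows([
  [0.01,0,0,0],
  [0.025,0,0,0],
  [0.042,0,0,0],
  [0.058,0,0,0],
  [0.07,0,0,0],
  [0.077,0,0,0],
  [0.081,0,0,0],
  [0.083,0,0,0],
  [0.084,0,0,0],
  [0.085,0,0,0],
  [0.085,0,0,0],
])

```text
t: 13.95
tcp_pos: [0.5509, -0.0003, 0.0304]
tool_rot: [-0.063, 0.701, 0.061, 0.707]
force: [-0.1, 1.3, -1.6]
finger_gap: 0.167
```

```bash
python3 go.py 551 -0.5 28 100
```

```text
t 13.95 tcp [ 5.509e+02 -3.000e-01  3.040e+01] yaw 100.1 gap 0.167 F [-0.1  1.3 -1.6] q6 -1.95 tilt [ 0.009 -0.001]
delta tool [ 0.0024 -0.0002  0.0001] spin 0.1 | dist 0.002
```

Call:
play_rows([
  [0.001,0,0,0],
  [0.002,0,0,0],
  [0.003,0,0,0],
  [0.003,0,0,0],
])

```text
t: 14.35
tcp_pos: [0.5513, -0.0005, 0.0279]
tool_rot: [-0.063, 0.701, 0.061, 0.708]
force: [-0.8, -0.5, 2.7]
finger_gap: 0.164
```

Call:
play_rows([
  [0,0,0,0],
  [0,0,0,0],
  [0,0,0,0],
  [0,0,0,0],
  [0,0,0,0],
], claw=45)

```text
t: 14.85
tcp_pos: [0.5512, -0.0005, 0.0278]
tool_rot: [-0.063, 0.701, 0.061, 0.708]
force: [0.0, 0.8, 0.1]
finger_gap: 0.45
```

Call:
play_rows([
  [-0.01,0,0,0],
  [-0.03,0,0,0],
  [-0.06,0,0,0],
  [-0.09,0,0,0],
  [-0.12,0,0,0],
  [-0.14,0,0,0],
  [-0.14,0,0,0],
])

```text
t: 15.55
tcp_pos: [0.5522, -0.0007, 0.1715]
tool_rot: [-0.063, 0.699, 0.061, 0.71]
force: [0.6, -0.3, 0.1]
finger_gap: 0.451
```

```bash
python3 wr.py w_hg3 52 66; python3 go.py 414.5 143 175 115
```

```text
t 15.55 tcp [552.2  -0.7 171.5] gap 0.451
top depth (882, array([550.8,  -1.9]), array([40.3, 15.7]), 9.6) zmed 0.0583232335191335
top ray  (879, array([550.2,  -2.1]), array([40.4, 15.6]), 10.2)
foot (315, array([ 5.462e+02, -5.000e-01]), array([50.2, 64.7]), 11.6)
t 15.60 tcp [ 5.509e+02 -5.000e-01  1.696e+02] yaw 100.1 gap 0.458 F [ 0.4 -0.3  0. ] q6 -1.95 tilt [ 0.013 -0.002]
delta tool [-0.0074  0.1651 -0.1091] spin -14.9 | dist 0.198
```

View pics/w_hg3.png

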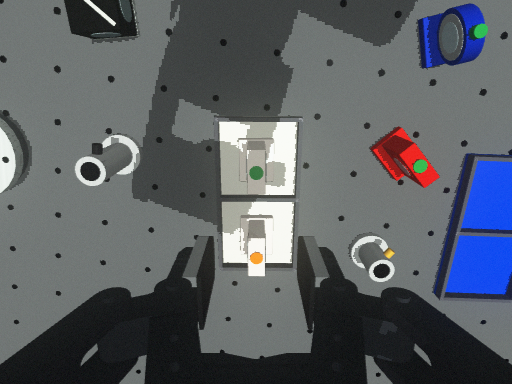

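Both holders stand in their bays, with the dots at (256,173) and (256,258). Next is the blue mount with the green knob, at (460,35).

Call:
play_rows([
  [0,0.015,-0.01,-3],
  [-0.001,0.045,-0.03,-6],
  [-0.003,0.078,-0.052,-9],
  [-0.005,0.111,-0.074,-12],
  [-0.006,0.14,-0.093,-15],
  [-0.007,0.158,-0.105,-15],
  [-0.007,0.165,-0.109,-15],
  [-0.007,0.165,-0.109,-15],
  [-0.007,0.165,-0.109,-15],
], claw=100)

```text
t: 16.5
tcp_pos: [0.4156, 0.1425, 0.1743]
tool_rot: [-0.155, 0.686, 0.152, 0.695]
force: [0.3, -0.3, -0.2]
finger_gap: 1.0
```

```bash
python3 wr.py w_mg 40 58; python3 go.py
python3 - <<'E'
from h import *
d=snapshot('wrist');P=cloud(d);h=cv2.cvtColor(d['image'],cv2.COLOR_BGR2HSV)
near=np.hypot(P[...,0]-.4145,P[...,1]-.143)<.045
g=near&(h[...,0]>45)&(h[...,0]<80)&(h[...,1]>120)
v,u=np.nonzero(g);print('knob',len(u),u.mean(),v.mean(),(ray(d,np.array([u.mean(),v.mean()]),.061)*1000).round(1))
b=near&(h[...,0]>105)&(h[...,0]<130)&(h[...,1]>130)
for lo,hi in((.03,.058),(.045,.058),(.006,.012)):
    q=P[b&(P[...,2]>lo)&(P[...,2]<hi)]; r=cv2.minAreaRect((q[:,:2]*1000).astype(np.float32));print(lo,len(q),np.round(r[0],1),np.round(r[1],1),round(r[2],1))
E
```

```text
t 16.5 tcp [415.6 142.5 174.3] gap 1.0
top depth (655, array([413.6, 141.6]), array([41.7, 15.4]), 24.9) zmed 0.05224064715006872
top ray  (648, array([411.3, 140.5]), array([40.5, 15. ]), 24.7)
foot (758, array([414., 142.]), array([42.3, 33.7]), 23.9)
t 16.55 tcp [415.8 142.3 174.3] yaw 115.0 gap 1.003 F [-0.1  0.3  0.4] q6 -1.93 tilt [ 0.014 -0.002]
knob 114 258.82456140350877 174.2280701754386 [414.8 143.1  61. ]
0.03 626 [412.5 140.9] [41.1 15.8] 21.8
0.045 529 [413.8 141.3] [37.8 15.1] 25.3
0.006 754 [413.9 141.7] [42.  33.7] 24.3
```

View pics/w_mg.png

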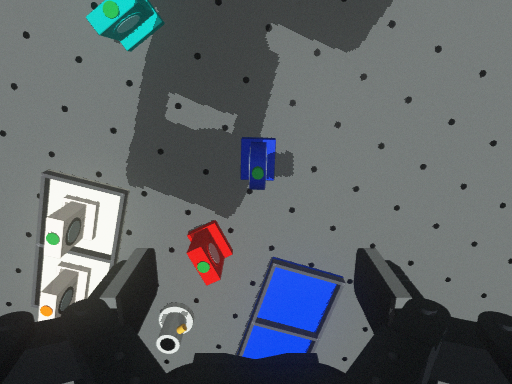

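The green-knob mount is centred between the fingers, with its knob at (258,174). The depth fit gives centre (414,142) and thin axis 114.5 deg.

```bash
python3 go.py 414 141.9 24.5 114.5
```

```text
t 16.60 tcp [415.9 142.2 174.4] yaw 115.0 gap 1.000 F [-0.5  0.5 -0.4] q6 -1.93 tilt [ 0.014 -0.002]
delta tool [ 0.1498  0.0017 -0.0036] spin 0.5 | dist 0.15
```

Call:
play_rows([
  [0.025,0.001,-0.001,0.5],
  [0.05,0.002,-0.002,0.5],
  [0.075,0.002,-0.003,0.5],
  [0.1,0.002,-0.004,0.5],
  [0.122,0.002,-0.004,0.5],
  [0.138,0.002,-0.004,0.5],
  [0.146,0.002,-0.004,0.5],
  [0.15,0.002,-0.004,0.5],
  [0.15,0.002,-0.004,0.5],
  [0.15,0.002,-0.004,0.5],
])

```text
t: 17.6
tcp_pos: [0.4141, 0.142, 0.0248]
tool_rot: [-0.152, 0.686, 0.148, 0.696]
force: [-0.6, -0.5, -0.2]
finger_gap: 0.999
```

Call:
play_rows([
  [0,0,0,0],
  [0,0,0,0],
  [0,0,0,0],
  [0,0,0,0],
  [0,0,0,0],
  [0,0,0,0],
  [0,0,0,0],
  [0,0,0,0],
], claw=0, force=50)

```text
t: 18.4
tcp_pos: [0.414, 0.142, 0.0251]
tool_rot: [-0.152, 0.686, 0.148, 0.696]
force: [-0.8, 0.9, 5.1]
finger_gap: 0.144
```

Call:
play_rows([
  [-0.005,0,0,0],
  [-0.015,0,0,0],
  [-0.03,0,0,0],
  [-0.05,0,0,0],
  [-0.07,0,0,0],
  [-0.085,0,0,0],
  [-0.09,0,0,0],
  [-0.09,0,0,0],
  [-0.09,0,0,0],
])

```text
t: 19.3
tcp_pos: [0.4123, 0.1421, 0.1148]
tool_rot: [-0.152, 0.686, 0.148, 0.696]
force: [-0.7, -0.9, -2.2]
finger_gap: 0.138
```

```bash
python3 go.py 624 266.5 115 98
python3 - <<'E'
from h import *
d=snapshot('side');cv2.imwrite('pics/side2.png',cv2.resize(d['image'][130:340,110:390],None,fx=2.5,fy=2.5))
E
```

```text
t 19.30 tcp [412.3 142.1 114.8] yaw 114.5 gap 0.138 F [-0.7 -0.9 -2.2] q6 -1.92 tilt [ 0.015 -0.002]
delta tool [0.0026 0.0254 0.2442] spin 16.5 | dist 0.246
```

View pics/side2.png

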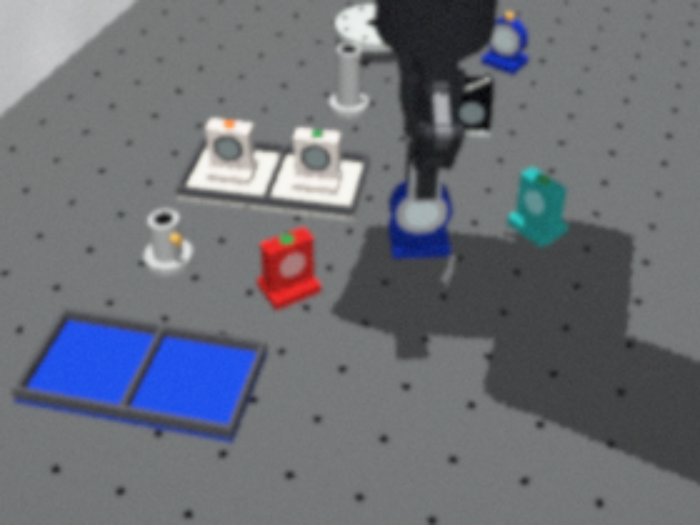

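The mount is lifted and upright at (420,215). Carrying it to the far bay of the blue tray.

Call:
play_rows([
  [0,0.001,0.01,2],
  [0,0.003,0.028,4],
  [0.001,0.006,0.054,6],
  [0.001,0.009,0.082,8],
  [0.001,0.011,0.11,10],
  [0.002,0.014,0.138,12],
  [0.002,0.017,0.166,14],
  [0.002,0.02,0.194,16],
  [0.003,0.023,0.22,16.5],
  [0.003,0.025,0.238,16.5],
  [0.003,0.025,0.244,16.5],
  [0.003,0.025,0.244,16.5],
  [0.003,0.025,0.244,16.5],
])

```text
t: 20.65
tcp_pos: [0.6221, 0.2654, 0.1131]
tool_rot: [-0.051, 0.702, 0.048, 0.709]
force: [-1.0, -0.1, -2.2]
finger_gap: 0.139
```

```bash
python3 - <<'E'
from h import *
d=snapshot('wrist');cv2.imwrite('pics/w_tb.png',d['image']);P=cloud(d)
h=cv2.cvtColor(d['image'],cv2.COLOR_BGR2HSV)
m=((P[...,2]<.009)&(P[...,2]>0.0)&(h[...,1]>150)&(h[...,0]>105)&(h[...,0]<130)&(abs(P[...,0]-.585)<.1)&(abs(P[...,1]-.26)<.08)).astype(np.uint8)
n,l,st,ce=cv2.connectedComponentsWithStats(m)
for i in range(1,n):
    if st[i,4]>150:
        v,u=np.nonzero(l==i);X=ray(d,np.stack([u,v],-1),.004)[:,:2]*1000;r=cv2.minAreaRect(X.astype(np.float32));print(st[i],np.round(r[0],1),np.round(r[1],1),r[2])
E
python3 go.py 624 266.5 31 98
```

```text
[  203    24   104   106 10434] [545.4 252.3] [76.9 77.2] 7.742600917816162
[ 207  136   95   85 5352] [625.6 263.2] [73.7 77. ] 7.9973039627075195
t 20.70 tcp [622.2 265.3 113.4] yaw 98.0 gap 0.139 F [ 0.1  0.1 -0.7] q6 -1.47 tilt [ 0.011 -0.003]
delta tool [0.0824 0.0012 0.0011] spin -0.0 | dist 0.082
```

View pics/w_tb.png

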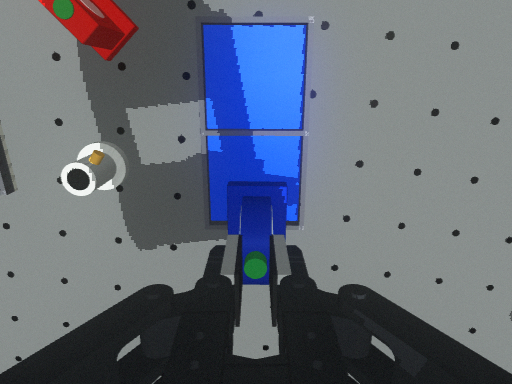

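The blue bays are centred at (545,252) and (625,263) in the wrist view. Correcting about 2 mm and lowering.

```bash
python3 go.py 624.6 263.6 31 98
```

```text
t 20.70 tcp [622.2 265.3 113.4] yaw 98.0 gap 0.139 F [ 0.1  0.1 -0.7] q6 -1.47 tilt [ 0.011 -0.003]
delta tool [ 0.0824 -0.0017  0.0013] spin -0.0 | dist 0.082
```

Call:
play_rows([
  [0.01,-0.002,0.001,0],
  [0.025,-0.002,0.001,0],
  [0.042,-0.002,0.001,0],
  [0.058,-0.002,0.001,0],
  [0.069,-0.002,0.001,0],
  [0.076,-0.002,0.001,0],
  [0.08,-0.002,0.001,0],
  [0.082,-0.002,0.001,0],
  [0.082,-0.002,0.001,0],
  [0.082,-0.002,0.001,0],
])

```text
t: 21.7
tcp_pos: [0.6249, 0.2634, 0.0321]
tool_rot: [-0.05, 0.701, 0.048, 0.71]
force: [-0.3, 0.5, -0.8]
finger_gap: 0.144
```

```bash
python3 go.py 624.6 263.6 29 98
```

```text
t 21.70 tcp [624.9 263.4  32.1] yaw 98.0 gap 0.144 F [-0.3  0.5 -0.8] q6 -1.47 tilt [ 0.012 -0.003]
delta tool [ 0.0031  0.0003 -0.0003] spin -0.0 | dist 0.003
```

Call:
play_rows([
  [0.001,0,0,0],
  [0.002,0,0,0],
  [0.003,0,0,0],
  [0.0035,0,0,0],
  [0.0035,0,0,0],
])

```text
t: 22.2
tcp_pos: [0.625, 0.2636, 0.0292]
tool_rot: [-0.05, 0.701, 0.048, 0.71]
force: [-1.8, 0.7, 3.2]
finger_gap: 0.144
```

Contact is felt (+4 N), so I'll release.

Call:
play_rows([
  [0,0,0,0],
  [0,0,0,0],
  [0,0,0,0],
  [0,0,0,0],
  [0,0,0,0],
], claw=45)

```text
t: 22.7
tcp_pos: [0.625, 0.2636, 0.0291]
tool_rot: [-0.05, 0.701, 0.048, 0.71]
force: [0.6, -0.2, -0.5]
finger_gap: 0.448
```

Call:
play_rows([
  [-0.01,0,0,0],
  [-0.03,0,0,0],
  [-0.06,0,0,0],
  [-0.09,0,0,0],
  [-0.12,0,0,0],
  [-0.14,0,0,0],
  [-0.14,0,0,0],
  [-0.14,0,0,0],
])

```text
t: 23.5
tcp_pos: [0.6231, 0.2639, 0.1695]
tool_rot: [-0.05, 0.701, 0.048, 0.71]
force: [-0.7, -0.4, 0.5]
finger_gap: 0.449
```

```bash
python3 wr.py w_mg3 45 62; python3 go.py 439.5 -278.5 175 70
```

```text
t 23.5 tcp [623.1 263.9 169.5] gap 0.449
top depth (675, array([624.3, 263.2]), array([40.4, 15.9]), 8.4) zmed 0.05636622020372823
top ray  (668, array([621.9, 262.8]), array([39.7, 15.4]), 8.5)
foot (358, array([617.9, 265.1]), array([58., 51.]), 21.4)
t 23.55 tcp [622.4 263.7 168.2] yaw 98.0 gap 0.450 F [ 0.1 -0.5 -0.2] q6 -1.47 tilt [ 0.011 -0.003]
delta tool [-0.0073 -0.5115 -0.2563] spin 28.0 | dist 0.572
```

View pics/w_mg3.png

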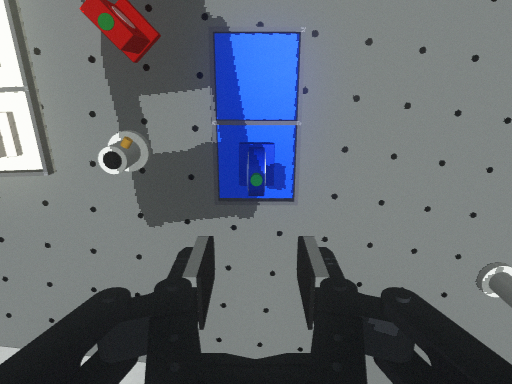

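The mount stands centred in the far blue bay, with its knob at (256,180). Next is the brass-knob mount.

Call:
play_rows([
  [-0.001,-0.02,-0.01,2],
  [-0.001,-0.06,-0.03,5],
  [-0.002,-0.1,-0.05,8],
  [-0.002,-0.14,-0.07,10],
  [-0.003,-0.18,-0.09,12],
  [-0.003,-0.22,-0.11,14],
  [-0.004,-0.26,-0.13,16],
  [-0.004,-0.3,-0.15,18],
  [-0.005,-0.34,-0.17,20],
  [-0.005,-0.38,-0.19,22],
  [-0.006,-0.42,-0.21,24],
  [-0.006,-0.46,-0.23,26],
  [-0.007,-0.495,-0.248,28],
  [-0.007,-0.511,-0.256,28],
  [-0.007,-0.511,-0.256,28],
  [-0.007,-0.511,-0.256,28],
], claw=100)

```text
t: 25.15
tcp_pos: [0.4388, -0.2771, 0.1733]
tool_rot: [0.124, 0.693, -0.123, 0.699]
force: [0.4, 0.2, -0.2]
finger_gap: 1.005
```

```bash
python3 wr.py w_mb 40 58 ; python3 go.py
```

```text
t 25.15 tcp [ 438.8 -277.1  173.3] gap 1.005
top depth (658, array([ 438.1, -280.3]), array([16. , 41.2]), 70.6) zmed 0.05231746864193727
top ray  (655, array([ 435.8, -279.4]), array([15.5, 40.6]), 75.2)
foot (757, array([ 438.6, -280.4]), array([34.1, 41.9]), 74.0)
t 25.20 tcp [ 439.1 -276.5  173.5] yaw 70.0 gap 1.001 F [-0.2 -0.   0.6] q6 -2.01 tilt [ 0.009 -0.   ]
```

View pics/w_mb.png

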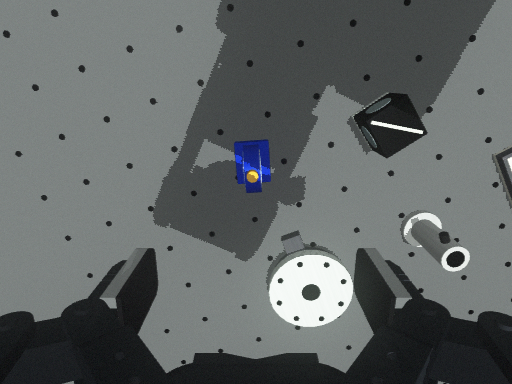

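The brass-knob mount is at (252,175), centre (438.5,-280), thin axis about 74 deg. The turntable dot is at (311,292), so I'll measure that from here too.

```bash
python3 go.py 438.5 -280.3 24.5 74
python3 - <<'E'
from h import *
d=snapshot('wrist');P=cloud(d);g=d['image'].max(2)
near=(np.hypot(P[...,0]-.588,P[...,1]+.266)<.06)&(P[...,2]>.02)&(P[...,2]<.035)
v,u=np.nonzero(near);X=ray(d,np.stack([u,v],-1),.028)[:,:2]*1000;print('rim',len(u),cv2.minEnclosingCircle(X.astype(np.float32)))
n,l,st,ce=cv2.connectedComponentsWithStats((near&(g<110)).astype(np.uint8))
for i in range(1,n):
    if st[i,4]>60: print(st[i],ce[i],(ray(d,ce[i],.028)*1000).round(1))
E
```

```text
t 25.20 tcp [ 439.1 -276.5  173.5] yaw 70.0 gap 1.001 F [-0.2 -0.   0.6] q6 -2.01 tilt [ 0.009 -0.   ]
delta tool [ 0.149  -0.0042 -0.0005] spin -4.0 | dist 0.149
rim 5014 ((586.3921508789062, -269.80242919921875), 46.93902587890625)
[301 284  18  16 227] [309.67400881 291.72687225] [ 588.9 -269.7   28. ]
```

Call:
play_rows([
  [0.025,-0.002,0,-2],
  [0.05,-0.004,0,-4],
  [0.075,-0.004,0,-4],
  [0.1,-0.004,0,-4],
  [0.122,-0.004,0,-4],
  [0.138,-0.004,0,-4],
  [0.146,-0.004,0,-4],
  [0.149,-0.004,0,-4],
  [0.149,-0.004,0,-4],
  [0.149,-0.004,0,-4],
])

```text
t: 26.25
tcp_pos: [0.44, -0.2803, 0.0255]
tool_rot: [0.098, 0.697, -0.098, 0.704]
force: [-1.2, 0.6, 0.7]
finger_gap: 1.0
```

Call:
play_rows([
  [0,0,0,0],
  [0,0,0,0],
  [0,0,0,0],
  [0,0,0,0],
  [0,0,0,0],
  [0,0,0,0],
  [0,0,0,0],
  [0,0,0,0],
], claw=0, force=50)

```text
t: 27.05
tcp_pos: [0.44, -0.2802, 0.0258]
tool_rot: [0.098, 0.697, -0.098, 0.704]
force: [-0.4, 0.4, 5.1]
finger_gap: 0.142
```

Call:
play_rows([
  [-0.005,0,0,0],
  [-0.015,0,0,0],
  [-0.03,0,0,0],
  [-0.05,0,0,0],
  [-0.075,0,0,0],
  [-0.1,0,0,0],
  [-0.115,0,0,0],
  [-0.12,0,0,0],
  [-0.12,0,0,0],
])

```text
t: 27.95
tcp_pos: [0.4389, -0.2802, 0.1465]
tool_rot: [0.098, 0.696, -0.098, 0.704]
force: [0.6, 0.3, -2.2]
finger_gap: 0.145
```

```bash
python3 go.py 545.3 252.5 145 98
python3 - <<'E'
from h import *
d=snapshot('scene');cv2.imwrite('pics/scene3.png',cv2.resize(d['image'][100:320,80:380],None,fx=2.5,fy=2.5))
E
```

```text
t 27.95 tcp [ 438.9 -280.2  146.5] yaw 74.1 gap 0.145 F [ 0.6  0.3 -2.2] q6 -2.08 tilt [ 0.011 -0.003]
delta tool [ 0.0013  0.5415 -0.0439] spin -23.9 | dist 0.543
```

View pics/scene3.png

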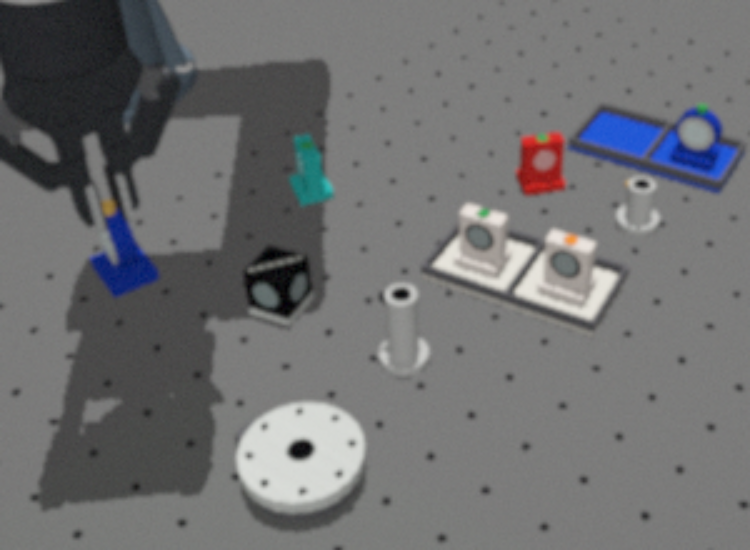

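The mount hangs upright in the fingers at (120,245). Carrying it to the near bay of the blue tray, with the foot 120 mm up.

Call:
play_rows([
  [0,0.01,-0.001,-1],
  [0,0.03,-0.002,-2],
  [0,0.06,-0.005,-4],
  [0,0.09,-0.007,-5],
  [0,0.122,-0.01,-6],
  [0,0.154,-0.012,-7],
  [0,0.186,-0.015,-9],
  [0,0.218,-0.018,-10],
  [0,0.25,-0.02,-11],
  [0,0.282,-0.023,-13],
  [0,0.314,-0.025,-14],
  [0,0.346,-0.028,-16],
  [0,0.378,-0.031,-17],
  [0,0.41,-0.033,-19],
  [0.001,0.442,-0.036,-20],
  [0.001,0.474,-0.038,-22],
  [0.001,0.504,-0.041,-23],
  [0.001,0.527,-0.043,-24],
  [0.001,0.539,-0.044,-24],
  [0.001,0.5415,-0.044,-24],
])

```text
t: 30.0
tcp_pos: [0.5439, 0.2542, 0.1439]
tool_rot: [-0.051, 0.702, 0.05, 0.708]
force: [0.2, -1.0, -2.6]
finger_gap: 0.139
```

Call:
play_rows([
  [0.01,0,0,0],
  [0.025,0,0,0],
  [0.03,0,0,0],
  [0.03,0,0,0],
])

```text
t: 30.4
tcp_pos: [0.5429, 0.2528, 0.1124]
tool_rot: [-0.051, 0.704, 0.049, 0.707]
force: [0.9, -0.6, -2.4]
finger_gap: 0.142
```

```bash
python3 go.py 545.3 252.5 32 98
python3 - <<'E'
from h import *
d=snapshot('wrist');cv2.imwrite('pics/w_tb2.png',d['image'])
E
```

```text
t 30.40 tcp [542.9 252.8 112.4] yaw 98.1 gap 0.142 F [ 0.9 -0.6 -2.4] q6 -1.46 tilt [ 0.005 -0.003]
delta tool [ 0.0804 -0.0003  0.0021] spin 0.1 | dist 0.08
```

View pics/w_tb2.png

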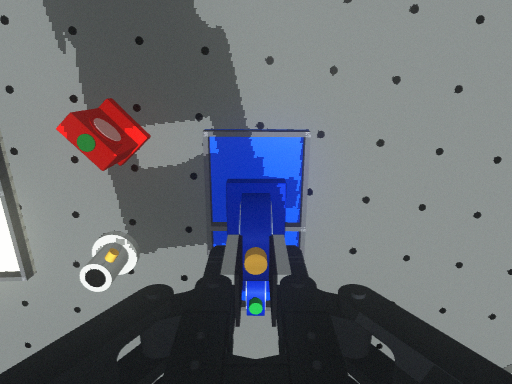

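The mount (brass knob at (256,262)) is over the near bay, in line with the green-knob one at (256,309). Lowering.

Call:
play_rows([
  [0.01,0,0.002,0],
  [0.025,0,0.002,0],
  [0.042,0,0.002,0],
  [0.058,0,0.002,0],
  [0.068,0,0.002,0],
  [0.075,0,0.002,0],
  [0.078,0,0.002,0],
  [0.08,0,0.002,0],
  [0.08,0,0.002,0],
  [0.08,0,0.002,0],
])

```text
t: 31.45
tcp_pos: [0.5466, 0.2533, 0.0338]
tool_rot: [-0.051, 0.703, 0.049, 0.708]
force: [1.1, 0.1, -2.7]
finger_gap: 0.14
```

```bash
python3 go.py 545.3 252.5 29.5 98
```

```text
t 31.45 tcp [546.6 253.3  33.8] yaw 98.1 gap 0.140 F [ 1.1  0.1 -2.7] q6 -1.46 tilt [ 0.008 -0.002]
delta tool [ 0.0043 -0.0006 -0.0014] spin 0.1 | dist 0.005
```

Call:
play_rows([
  [0.001,0,0,0],
  [0.002,0,-0.001,0],
  [0.003,0,-0.001,0],
  [0.0035,0,-0.001,0],
  [0.004,0,-0.001,0],
  [0.0045,0,-0.001,0],
  [0.0045,0,-0.001,0],
])

```text
t: 32.15
tcp_pos: [0.5455, 0.2532, 0.0298]
tool_rot: [-0.051, 0.703, 0.049, 0.708]
force: [-1.8, 0.1, 3.8]
finger_gap: 0.14
```

Call:
play_rows([
  [0,0,0,0],
  [0,0,0,0],
  [0,0,0,0],
  [0,0,0,0],
  [0,0,0,0],
], claw=45)

```text
t: 32.65
tcp_pos: [0.5455, 0.2532, 0.0297]
tool_rot: [-0.051, 0.703, 0.049, 0.708]
force: [-1.3, -0.2, 0.2]
finger_gap: 0.45
```

Call:
play_rows([
  [-0.01,0,0,0],
  [-0.03,0,0,0],
  [-0.06,0,0,0],
  [-0.09,0,0,0],
  [-0.12,0,0,0],
  [-0.14,0,0,0],
  [-0.14,0,0,0],
  [-0.14,0,0,0],
])

```text
t: 33.45
tcp_pos: [0.5444, 0.2535, 0.1701]
tool_rot: [-0.051, 0.702, 0.049, 0.708]
force: [-1.1, 0.0, 0.0]
finger_gap: 0.449
```

```bash
python3 wr.py w_mb3 45 62; python3 go.py 444.8 -149.5 175 105
```

```text
t 33.45 tcp [544.4 253.5 170.1] gap 0.449
top depth (671, array([543.4, 252.2]), array([40.4, 15.1]), 7.8) zmed 0.056055221970262394
top ray  (654, array([541.2, 251.8]), array([39.6, 14.7]), 8.1)
foot (371, array([548.5, 248.8]), array([55.9, 59.8]), 1.5)
t 33.50 tcp [543.7 253.3 169.1] yaw 98.1 gap 0.451 F [-0.3  0.1 -0.4] q6 -1.46 tilt [ 0.006 -0.003]
delta tool [-0.0054 -0.3848 -0.1548] spin -6.9 | dist 0.415
```

View pics/w_mb3.png

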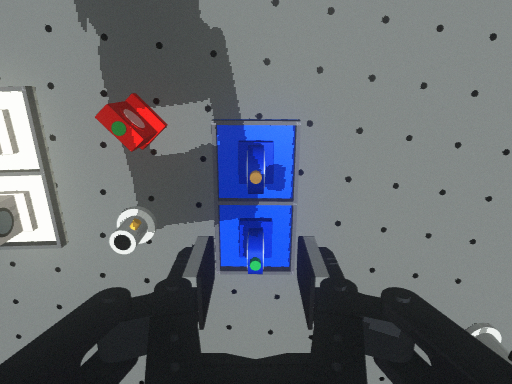

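Both mounts stand in their bays, knobs at (256,177) and (256,265). Now the beamsplitter.

Call:
play_rows([
  [0,-0.02,-0.008,-1],
  [-0.001,-0.055,-0.022,-2],
  [-0.001,-0.095,-0.038,-3],
  [-0.002,-0.135,-0.054,-4],
  [-0.002,-0.175,-0.07,-5],
  [-0.003,-0.215,-0.086,-6],
  [-0.003,-0.255,-0.102,-7],
  [-0.004,-0.295,-0.118,-7],
  [-0.004,-0.335,-0.134,-7],
  [-0.005,-0.368,-0.148,-7],
  [-0.005,-0.385,-0.155,-7],
  [-0.005,-0.385,-0.155,-7],
  [-0.005,-0.385,-0.155,-7],
], claw=100)

```text
t: 34.8
tcp_pos: [0.4437, -0.1493, 0.1735]
tool_rot: [-0.093, 0.7, 0.092, 0.702]
force: [-0.0, 0.4, 0.4]
finger_gap: 1.0
```

```bash
python3 wr.py w_bs 41 52; python3 go.py
python3 - <<'E'
from h import *
d=snapshot('wrist');P=cloud(d);g=d['image'].max(2)
near=(np.hypot(P[...,0]-.588,P[...,1]+.268)<.06)&(P[...,2]>.02)&(P[...,2]<.035)
v,u=np.nonzero(near)
if len(u)>100:
  X=ray(d,np.stack([u,v],-1),.028)[:,:2]*1000;print('rim',len(u),cv2.minEnclosingCircle(X.astype(np.float32)))
  n,l,st,ce=cv2.connectedComponentsWithStats((near&(g<110)).astype(np.uint8))
  for i in range(1,n):
    if st[i,4]>60: print(st[i],ce[i],(ray(d,ce[i],.028)*1000).round(1))
E
```

```text
t 34.8 tcp [ 443.7 -149.3  173.5] gap 1.0
top depth (1952, array([ 443.6, -150.4]), array([39.9, 40. ]), 14.5) zmed 0.046296981654602304
top ray  (1946, array([ 443.3, -150.4]), array([39.5, 39.8]), 15.0)
foot (58, array([ 424.6, -155.1]), array([ 0.7, 39. ]), 13.7)
t 34.85 tcp [ 443.9 -148.7  173.7] yaw 105.1 gap 1.000 F [-0.5  1.1 -0.2] q6 -2.40 tilt [ 0.004 -0.001]
rim 3203 ((586.1905517578125, -268.2765808105469), 47.3399772644043)
[ 99 260  17  16 160] [105.55625 266.325  ] [ 587.5 -272.5   28. ]
```

View pics/w_bs.png

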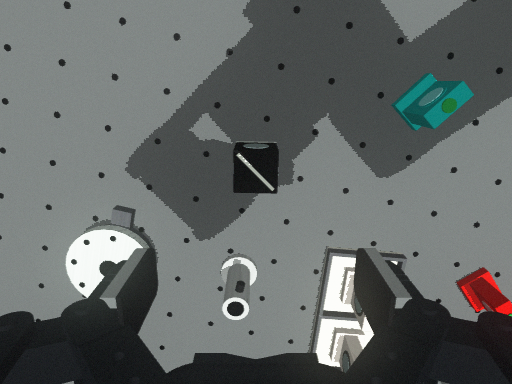

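The black cube is at (256,167), top at 46 mm, centre (443.5,-150.4), square to 15 deg. post_tall at (237,285) lies outside the finger sweep.

```bash
python3 go.py 443.5 -150.4 14.5 104.9
```

```text
t 34.90 tcp [ 444.1 -148.5  173.9] yaw 105.2 gap 1.003 F [-0.9  0.8  0. ] q6 -2.40 tilt [ 0.004 -0.001]
delta tool [ 0.1594 -0.0013 -0.0018] spin 0.3 | dist 0.159
```

Call:
play_rows([
  [0.025,-0.001,-0.001,0],
  [0.05,-0.001,-0.002,0],
  [0.075,-0.001,-0.002,0],
  [0.1,-0.001,-0.002,0],
  [0.125,-0.001,-0.002,0],
  [0.145,-0.001,-0.002,0],
  [0.155,-0.001,-0.002,0],
  [0.159,-0.001,-0.002,0],
  [0.159,-0.001,-0.002,0],
  [0.159,-0.001,-0.002,0],
])

```text
t: 35.9
tcp_pos: [0.4438, -0.1502, 0.0155]
tool_rot: [-0.094, 0.699, 0.093, 0.703]
force: [-0.7, -0.3, 1.2]
finger_gap: 0.998
```

Call:
play_rows([
  [0,0,0,0],
  [0,0,0,0],
  [0,0,0,0],
  [0,0,0,0],
  [0,0,0,0],
  [0,0,0,0],
  [0,0,0,0],
], claw=0, force=60)

```text
t: 36.6
tcp_pos: [0.4439, -0.1503, 0.0164]
tool_rot: [-0.095, 0.699, 0.092, 0.703]
force: [-0.7, 0.1, 6.3]
finger_gap: 0.44
```

Call:
play_rows([
  [-0.005,0,0,0],
  [-0.015,0,0,0],
  [-0.03,0,0,0],
  [-0.05,0,0,0],
  [-0.075,0,0,0],
  [-0.1,0,0,0],
  [-0.115,0,0,0],
  [-0.12,0,0,0],
  [-0.12,0,0,0],
  [-0.12,0,0,0],
])

```text
t: 37.6
tcp_pos: [0.4425, -0.1497, 0.1359]
tool_rot: [-0.094, 0.699, 0.093, 0.703]
force: [-0.7, 0.1, -1.2]
finger_gap: 0.442
```

```bash
python3 go.py 588 -269 135 105
python3 - <<'E'
from h import *
d=snapshot('scene');cv2.imwrite('pics/scene4.png',cv2.resize(d['image'][100:320,80:380],None,fx=2.5,fy=2.5))
E
```

```text
t 37.60 tcp [ 442.5 -149.7  135.9] yaw 105.2 gap 0.442 F [-0.7  0.1 -1.2] q6 -2.40 tilt [ 0.005 -0.002]
delta tool [ 0.0018 -0.1533  0.1092] spin 0.2 | dist 0.188
```

View pics/scene4.png

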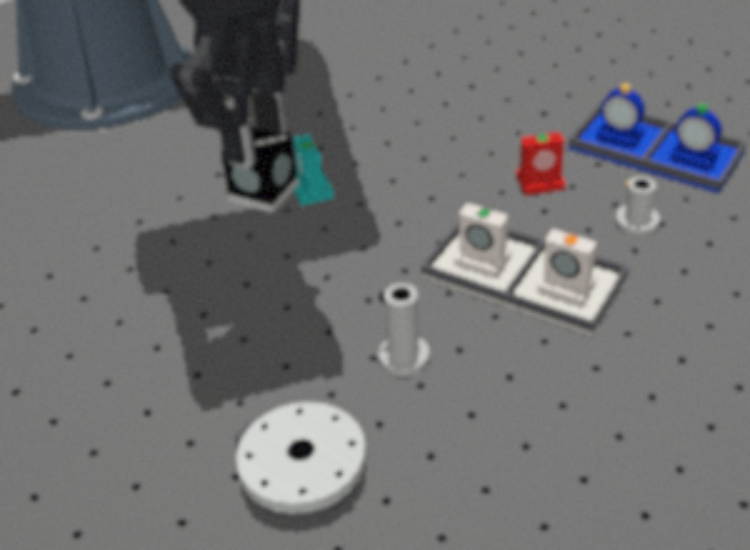

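The cube is held level at (260,170). Moving it over the turntable.

Call:
play_rows([
  [0,-0.006,0.004,0],
  [0,-0.02,0.014,0],
  [0,-0.04,0.029,0],
  [0.001,-0.063,0.045,0],
  [0.001,-0.086,0.061,0],
  [0.001,-0.108,0.077,0],
  [0.001,-0.128,0.091,0],
  [0.002,-0.144,0.103,0],
  [0.002,-0.152,0.108,0],
  [0.002,-0.153,0.109,0],
  [0.002,-0.153,0.109,0],
  [0.002,-0.153,0.109,0],
])

```text
t: 38.85
tcp_pos: [0.5865, -0.2677, 0.134]
tool_rot: [-0.094, 0.7, 0.093, 0.702]
force: [0.8, 0.6, -2.8]
finger_gap: 0.441
```

```bash
python3 go.py 588 -269 48 105
python3 - <<'E'
from h import *
d=snapshot('wrist');cv2.imwrite('pics/w_tt.png',d['image']);P=cloud(d)
near=(np.hypot(P[...,0]-.588,P[...,1]+.268)<.06)&(P[...,2]>.023)&(P[...,2]<.033)
v,u=np.nonzero(near);X=ray(d,np.stack([u,v],-1),.028)[:,:2]*1000
# edge away from occlusion: circle fit by hull
h=cv2.convexHull(X.astype(np.float32))[:,0]
A=np.c_[2*h,np.ones(len(h))];c=np.linalg.lstsq(A,(h**2).sum(1),rcond=None)[0];print('fit all hull',c[:2],np.sqrt(c[2]+c[0]**2+c[1]**2))
print('enclosing',len(u),cv2.minEnclosingCircle(X.astype(np.float32)))
E
```

```text
t 38.85 tcp [ 586.5 -267.7  134. ] yaw 105.2 gap 0.441 F [ 0.8  0.6 -2.8] q6 -2.44 tilt [ 0.003 -0.   ]
delta tool [ 0.086  -0.0016  0.0008] spin 0.2 | dist 0.086
fit all hull [ 588.14920569 -269.5493203 ] 44.58151475499185
enclosing 5808 ((588.1582641601562, -269.5379638671875), 44.902732849121094)
```

View pics/w_tt.png

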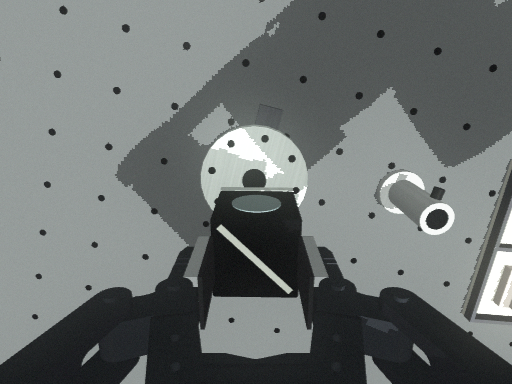

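The turntable circle fits (588.1,-269.5) with radius 44.6 mm (45 expected), and the cube is above it. Lowering.

Call:
play_rows([
  [0.01,-0.002,0.001,0],
  [0.025,-0.002,0.001,0],
  [0.042,-0.002,0.001,0],
  [0.058,-0.002,0.001,0],
  [0.07,-0.002,0.001,0],
  [0.078,-0.002,0.001,0],
  [0.083,-0.002,0.001,0],
  [0.086,-0.002,0.001,0],
  [0.086,-0.002,0.001,0],
  [0.086,-0.002,0.001,0],
])

```text
t: 39.9
tcp_pos: [0.5889, -0.2697, 0.0488]
tool_rot: [-0.094, 0.699, 0.093, 0.702]
force: [-0.5, -0.1, -1.7]
finger_gap: 0.443
```

```bash
python3 go.py 588.1 -269.5 44 105
```

```text
t 39.90 tcp [ 588.9 -269.7   48.8] yaw 105.2 gap 0.443 F [-0.5 -0.1 -1.7] q6 -2.44 tilt [ 0.004 -0.001]
delta tool [ 0.0048  0.0004 -0.0007] spin 0.2 | dist 0.005
```

Call:
play_rows([
  [0.001,0,-0.001,0],
  [0.002,0,-0.001,0],
  [0.003,0,-0.001,0],
  [0.0035,0,-0.001,0],
  [0.004,0,-0.001,0],
  [0.0045,0,-0.001,0],
  [0.005,0,-0.001,0],
  [0.005,0,-0.001,0],
])

```text
t: 40.7
tcp_pos: [0.588, -0.27, 0.0445]
tool_rot: [-0.094, 0.699, 0.093, 0.702]
force: [-1.1, 1.3, 4.7]
finger_gap: 0.439
```

Call:
play_rows([
  [0,0,0,0],
  [0,0,0,0],
  [0,0,0,0],
  [0,0,0,0],
  [0,0,0,0],
], claw=80)

```text
t: 41.2
tcp_pos: [0.588, -0.27, 0.0444]
tool_rot: [-0.094, 0.699, 0.093, 0.702]
force: [-0.1, -0.3, 0.2]
finger_gap: 0.799
```

Call:
play_rows([
  [-0.01,0,0,0],
  [-0.03,0,0,0],
  [-0.06,0,0,0],
  [-0.09,0,0,0],
  [-0.12,0,0,0],
  [-0.14,0,0,0],
  [-0.14,0,0,0],
  [-0.14,0,0,0],
])

```text
t: 42.0
tcp_pos: [0.5873, -0.2697, 0.1847]
tool_rot: [-0.094, 0.699, 0.093, 0.703]
force: [0.4, 0.2, -1.0]
finger_gap: 0.801
```

```bash
python3 wr.py w_bs3 69 80
python3 - <<'E'
from h import *
A=[]
for n in ['scene','side']:
    d=snapshot(n);A.append(d['image']);P=cloud(d)
    for k,z,x,y in(('pt',.07,.57,-.133),('ps',.045,.631,.137)):
        m=(abs(P[...,2]-z)<.006)&(np.hypot(P[...,0]-x,P[...,1]-y)<.03);v,u=np.nonzero(m)
        X=ray(d,np.stack([u,v],-1),z)[:,:2].astype(np.float32)*1000;print(n,k,cv2.minEnclosingCircle(X))
    for k,x,y,z in(('mg',.624,.263,.06),('mb',.544,.252,.06),('ho',.63,.0125,.058),('hg',.551,-.001,.058),('bs',.588,-.27,.074)):
        m=(np.hypot(P[...,0]-x,P[...,1]-y)<.03)&(P[...,2]>z-.006)&(P[...,2]<z+.008);print(n,k,m.sum(),(P[m].mean(0)*1000).round(1))
cv2.imwrite('pics/end.png',cv2.resize(np.hstack([A[0][90:320,100:400],A[1][110:340,90:390]]),(800,307)))
E
```

```text
t 42.0 tcp [ 587.3 -269.7  184.7] gap 0.801
top depth (2182, array([ 587.9, -270.5]), array([40.5, 39.6]), 15.8) zmed 0.07426051733930467
top ray  (2173, array([ 587.4, -270.6]), array([40.3, 39.6]), 15.2)
foot None
scene pt ((573.6951904296875, -138.6426239013672), 15.349830627441406)
scene ps ((633.5926513671875, 131.26046752929688), 16.728548049926758)
scene mg 58 [628.2 260.5  58.5]
scene mb 52 [546.8 248.9  58.9]
scene ho 124 [633.7   9.6  57.2]
scene hg 119 [553.9  -4.7  57. ]
scene bs 489 [ 591.2 -272.4   73.5]
side pt ((567.81103515625, -129.4794921875), 14.410184860229492)
side ps ((628.4336547851562, 141.49935913085938), 14.969024658203125)
side mg 112 [622.5 266.5  58.5]
side mb 112 [542.1 255.3  58.8]
side ho 96 [629.6  16.1  56.2]
side hg 102 [549.8   1.5  56. ]
side bs 114 [ 586.6 -265.1   71.9]
```

View pics/end.png

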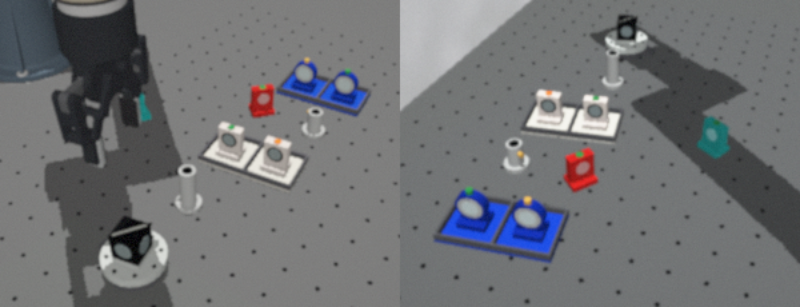

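All five parts are in place: mounts at (305,75) and (345,88), holders at (231,142) and (275,155), cube on the turntable at (130,240). The posts measure within 1.5 mm of their start positions, and the gripper is clear. Handing in.

```bash
python3 -c "
from station import manip
print(manip.sign_off(), manip.sense()['t'])"
```

```text
the job is handed in; nothing more can be done
the job is handed in; nothing more can be done
```

All five parts are placed and the job is handed in, at about 42 s of the 125 s allowed. Each part was lowered until contact showed (wrist force up by about 4–7 N) and only then released; nothing slipped or dropped.

| Part | Place | Last check (wrist camera) |
|---|---|---|
| holder_orange | white tray, far bay | about 1 mm from bay centre; top at 58.3 mm (58 expected) |
| holder_green | white tray, near bay | about 2 mm from bay centre; top at 58.3 mm (58 expected) |
| mount_green | blue tray, far bay | about 1 mm from bay centre; upright |
| mount_brass | blue tray, near bay | about 2 mm from bay centre; upright |
| beamsplitter | turntable | about 1 mm from the axis; top at 74.3 mm (74 expected) |

- **Posts and look-alikes:** both post holders measured within about 1.5 mm of where they started. The red and turquoise look-alikes and the gripper's clearance were fine in the last pictures.
- **Disagreement:** the scene and side cameras differ from each other by 4–10 mm. They look from opposite sides and their calibration has its own error, so I relied on the wrist camera, which fell between them.
- **Not checked:** tilt was not measured as an angle. I judged it from the pictures and the top heights. The tool itself leaned up to 0.015 rad.

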